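Thread the roller onto its axle and hang it in the fork

TASK

Take the axle by its handle and thread it from the near end through the bore of the rubber roller lying in the cradle, feeling for the bore lightly with the tip because it lies off-centre in an eccentric bush, until the collar is home against the roller (never pushing on it with more than about 25 N). Then lift the roller on the axle, without the gripper touching the roller or letting it fall, lay the axle gently into both slots of the fork with the roller hanging between the cheeks, and let go. Leave the other things on the bench alone.

Things in the scene. Friction and masses are not known exactly. Their poses are not given: they have to be found in the camera images.
- axle_grip (a point): middle of the axle's handle. The axle is one loose aluminium piece, 0.07 kg: a flat-sided handle 40 mm long, 16 wide, 20 tall, then a round shaft 12 mm across. x runs along the shaft from handle to tip, y across the handle's 16 mm width, z up. Along x from here, mm: handle -20 to 20, journal 20 to 40, collar (22 across) 40 to 44, plain shaft 44 to 130
- axle_journal (a point): middle of the journal, the plain shaft between handle and collar, 30 mm along x from axle_grip; same axes
- axle_far (a point): point on the axle's axis 110 mm along x from axle_grip; same axes
- axle_tip (a point): the axle's free end, 130 mm along x from axle_grip; same axes. The last 2 mm taper from 12 to 10 mm across
- axle_rest: fixed wooden rest on which the axle lies level at the start, axis 45 mm above the bench, handle towards the robot. Origin on the bench 65 mm along x from axle_grip; x along the axle. Two notched uprights at x = -35 and 35 mm rise to 51 mm: lift the axle straight up. Only a post 10 mm wide, 35 mm high, stands under the handle, so fingers have room beside it
- roller_mid (a point): middle of the loose black rubber roller (about 0.1 kg, waisted like a spool, 64 mm across the rims, 54 mm long over its end plates). x along its axis, away from the robot at the start. Its bore, 15.2 mm across, straight through and parallel to this axis but 8 mm beside it, is in a white eccentric bush: see roller_end
- roller_end (a point): point on the roller's axis in its near end face, 27 mm from roller_mid along -x. The bore's centre is 8 mm from this point, anywhere from level on one side, over the top, to level on the other side; where is not reported. Round the bore is a flat white end plate 36 mm across: feel for it round that half circle with the axle's tip, pressing lightly, until it drops in. The bush turns in the roller only under more than about 3 N
- cradle: fixed wooden cradle, 86 x 90 mm, in which the roller lies; origin on the bench under the roller (within 4 mm along x), x along the roller's axis, away from the robot. Roller axis 48 mm above the bench. The near end is open. At the far end two posts, 66 mm tall with a 56 mm gap for the shaft, stop the roller after 1 to 4 mm of sliding. Lift the roller straight up out of it
- fork: fixed steel fork for the axle; origin on the bench under its middle, x along the axle's direction, away from the robot (handle end at -x), z up. Base 100 x 80 x 10 mm. Two cheeks 8 mm thick, centred at x = -40 and 40 mm (72 mm clear between), 50 mm wide, each with a slot open at the top: 16 mm wide, mouth about 28 mm, top edge 86 mm above the bench
- fork_near (a point): middle of the axle's seat in the near cheek, at x = -40 mm of the fork, 62 mm above the bench: axle_journal belongs here. Fork's axes
- fork_far (a point): middle of the axle's seat in the far cheek, at x = 40 mm of the fork, 62 mm above the bench: axle_far belongs here. Fork's axes
- washer: a steel washer, 28 mm across, lying flat: a bystander, leave it alone; origin under its middle
- hose_tail: a brass hose tail standing upright, 28 mm across, 42 mm tall: a bystander, leave it alone; origin under its middle
- cap: a round chromed cap, 72 mm across, 40 mm tall: a bystander, leave it alone; origin under its middle
- driver: a screwdriver with a wooden handle, 200 mm long: a bystander, leave it alone; origin under its middle
- grease: a jar, 56 mm across, 75 mm tall: a bystander, leave it alone; origin under its middle
- spanner: a steel spanner, 180 mm long, lying flat: a bystander, leave it alone; origin under its middle
- elbow: a brass pipe elbow, about 50 mm: a bystander, leave it alone; origin under its middle
- short_pin: a short steel pin with a small square head, 68 mm long, with no collar: not the axle: a bystander, leave it alone; origin under its middle
There are look-alikes about, which are no part of the job. Leave any orange look-alike of the fork alone.

How it is judged:
On the way, in this order (a step that is already met when the one before it is completed fails the run):
1. the axle is lifted off its rest (distance of axle_grip from where it was at the start of the episode above 0.03 m), for 0.1 s.
2. the axle is threaded through the roller in its cradle, collar within 4 mm of the roller's end plate (x of roller_mid in the frame of axle_grip between 0.066 and 0.075 m and height (world z) of roller_mid below 0.062 m and y of roller_mid in the frame of axle_grip between -0.012 and 0.012 m and z of roller_mid in the frame of axle_grip between -0.012 and 0.012 m), for 0.2 s.
3. the roller is lifted clear of the cradle on the axle (height (world z) of roller_mid above 0.1 m and x of roller_mid in the frame of axle_grip between 0.066 and 0.105 m and y of roller_mid in the frame of axle_grip between -0.012 and 0.012 m and z of roller_mid in the frame of axle_grip between -0.012 and 0.012 m), for 0.2 s.
At the end, for the whole second after the job is handed in: The axle rests in both fork slots: axle_journal within 4 mm in height and sideways of fork_near (9 mm along), axle_far within 4 mm of fork_far in height and sideways; the roller, its middle within 12 mm of the axle's axis, hangs at rest within 12 mm of the fork's middle along x (y of axle_journal in the frame of fork_near between -0.004 and 0.004 m and z of axle_journal in the frame of fork_near between -0.004 and 0.004 m and y of axle_far in the frame of fork_far between -0.004 and 0.004 m and z of axle_far in the frame of fork_far between -0.004 and 0.004 m and x of axle_journal in the frame of fork_near between -0.009 and 0.009 m and x of roller_mid in the frame of fork between -0.012 and 0.012 m and y of roller_mid in the frame of axle_grip between -0.012 and 0.012 m and z of roller_mid in the frame of axle_grip between -0.012 and 0.012 m and linear speed of each of axle, roller below 0.02 m/s); the robot touches nothing.
It fails at once if the axle pushes on the roller or its bush with more than 25 N (contact force between axle and roller above 25 N).
It fails at once if the axle is dropped or forced into the fork (more than 30 N between them) (contact force between axle and fork above 30 N).
It fails at once if the gripper or arm touches the roller (contact force between any of the fingers, the arm and roller above 1 N).
It fails at once if the roller falls (height (world z) of roller_mid below 0.036 m).
It fails at once if a bystander is moved more than 30 mm (distance of any of washer, hose_tail, cap, driver, grease, spanner, elbow, short_pin from where it was at the start of the episode above 0.03 m).
It also fails if it takes over 72 s, if anything falls off the work surface, if the arm or the gripper's body presses on something with over 40 N, if the wrist force passes 120 N, or if a joint passes its speed limit or range.

ROBOT

A 7-joint arm with a two-finger parallel gripper is mounted at the origin on the work surface. World frame = base frame: x ahead of the robot, y to its left, z up, the work surface at z = 0. Lengths are in m, angles in rad, forces in N, time in s.
With the tool pointing down it reaches from about 0.35 to 0.9 m from the base axis. Payload 8.1 kg.
Tool frame: the origin (TCP) lies midway between the tips of the shut fingers; the grasp point (between the pads) lies 19 mm behind it (arm.hold_point_z is the distance from the TCP to the grasp point, in m); z points along the fingers, y is the direction in which the jaws open and shut (so a half turn about z gives the same grasp; the last joint's range is limited). The gripper opens to 92 mm and grips with 3 to 60 N. Pads are 19 mm wide; open, the fingers measure 130 mm over their backs; the gripper's body (75 mm by 190 mm) begins 47 mm behind the grasp point.
Start: joints at [-1.234, 0.434, 0.025, 1.573, -0.012, 1.134, -0.075], TCP at [0.266, 0.566, 0.227] pointing down, gripper open.
Joint ranges: [-2.62, 2.62], [-0.44, 2.09], [-1.27, 1.32], [0.08, 2.57], [-1.32, 4.46], [0.12, 2], [-2.74, 2.74]. Speed limits (rad/s): [2.22, 2.22, 3.01, 3.01, 3.14, 3.14, 3.14].

INTERFACE

Orientations are given as a rotation vector (axis times angle).
In Python, from cell import arm gives the robot as it stands.
- The arm moves only by the shell command python3 -m pendant 'ROWS' [FORCE]. ROWS is JSON, a list of rows, each a list of 3 entries, a list of its own where there are three numbers: the shift along the tool's x, y, z in m, then the turn, a rotation vector about the tool's x, y, z in degrees, then the finger opening in m, from 0 to 0.0918. A call has 1 to 10 rows; each row shifts and turns the commanded pose from where the row before left it, along the tool's axes as they then stand; what a row does not reach is not made up. A row lasts 1/8 s, in which the tool goes at most 62.5 mm and 10.7 degrees, less where a joint would pass 70% of its speed; a pose out of reach is approached as far as the arm can. A call with a gripper value outside its range is refused whole. The fingers move at their own pace and stop on an object; FORCE is the grip in N (left out, the last holds). Time passes only in rows, so rows that do not move let the fingers close. It gives the time, the measured TCP pose, the force and the opening at its end, in the units of the state.
- arm.observe(): the state, without advancing time (a new reading comes with each control period).
- arm.get_image(name): name is "scene" or "top"; returns (picture, depth): 420x560x3 uint8, red, green, blue; 420x560 float32, m along the optical axis (not along the pixel's ray), 0 where there is no reading.
- arm.camera_params(name): a dict with "fovy" (degrees; the focal length in pixels is half the picture's height over the tangent of half this angle, whatever the lens; pixels are square), "cx", "cy" (the principal point, pixels), "rvec" (rotation vector, rad) and "tvec" (3), from world to camera coordinates, as OpenCV has them. Camera axes: x right, y down, z forward; pixel columns grow to the right and rows downward; lengths in m; the calibration is good to about 2 mm. A picture is of the moment at which its call begins. camera_params takes no time and is no camera call.
- arm.sign_off(): hands the job in, once; it reports no verdict.
Trained networks look in the newest picture that a camera, given by its name, has taken for a name from the list of things; names that differ only in an ending like _2 or _b are one class to them, and where a whole thing is asked for, a point or a joint stands for the part that bears it (a point fixed in the world has none). Each returns a list of dicts, best first, with "conf" (0 to 1); they miss things now and then, are a little off and sometimes report something else, mostly with a low value. They report only what shows in the picture. A call takes as long as a camera call. They do not tell look-alikes from the thing itself.
- arm.look_for(camera, label): "rect" ([centre column, centre row, width, height] in pixels, round what is visible of it).
- arm.masks_of(camera, label): "pixels" (420x560 bool, what is visible of it) and "rect" ([centre column, centre row, width, height] in pixels, round what is visible of it).
The state is a dict: "clock": time; "joints": joint angles; "dq": joint speeds; "joint_efforts": joint torques, N m; "position": TCP position; "ee_rot": TCP orientation; "force": force on the tool from outside, world axes, zero at the start; "ft_torque": the same for the moment, N m; "width": opening from 0.0 (shut) to 1.0 (fully open).
Only numpy, scipy, OpenCV 4.12 (cv2) and the standard library are available. Lean on these libraries where they do the work, as an engineer would, in place of code of your own. Each camera call takes 0.05 s, during which the arm holds its last target.

## Working session

There is one attempt and no reset: what is moved stays moved. The work goes in short steps, Python scripts to look and compute and a shell command to move; the robot and the scene stay as the last step left them, time stands still between calls to the robot, and variables do not carry over. Pictures are saved under pics/ and viewed, and the job is handed in when it is done.

```bash
ls; mkdir -p pics
python3 - <<'E'
from cell import arm
import cv2
print(arm.observe())
for n in ("scene","top"):
    im,d=arm.get_image(n); cv2.imwrite(f"pics/{n}0.png",im[:,:,::-1]); print(n,arm.camera_params(n))
E
```

```text
pics
{'clock': 0.0, 'joints': array([-1.23362574,  0.43521957,  0.02498273,  1.57408495, -0.01155085,
        1.13399139, -0.07507972]), 'dq': array([ 0.00054383,  0.00091339, -0.00036842,  0.00200673, -0.00013805,
       -0.00111986, -0.00167788]), 'joint_efforts': array([-4.52731610e-04, -6.67864537e+01,  9.84599032e-01, -3.14461005e+01,
       -6.06590370e-02,  4.26345645e-02,  1.65691072e-04]), 'position': array([0.26594007, 0.56504305, 0.22595192]), 'ee_rot': array([-6.85260862e-01, -3.06578859e+00,  2.43813748e-03]), 'force': array([ 0.18665416,  0.32784952, -0.33750598]), 'ft_torque': array([-0.04871964,  0.04130478, -0.00576698]), 'width': 0.9998952272487462}
scene {'fovy': 54.37529818826357, 'cx': 277.03034653536014, 'cy': 206.8510688722231, 'rvec': array([ 1.70234361,  1.73999871, -0.80920347]), 'tvec': array([ 0.00464675, -0.31908989,  1.39287234])}
top {'fovy': 53.0375026692051, 'cx': 272.733540527569, 'cy': 211.4887995154551, 'rvec': array([ 2.06114173, -2.16247997,  0.22001914]), 'tvec': array([0.01475884, 0.56801474, 0.99501816])}
```

View pics/scene0.png

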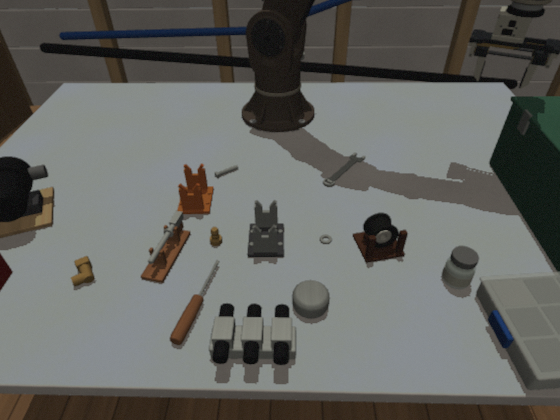

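View pics/top0.png

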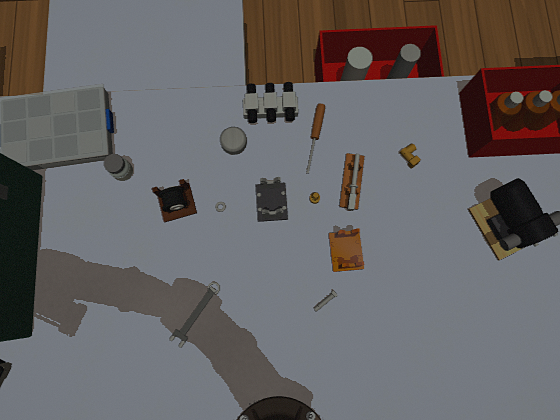

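```bash
cat > h.py <<'E'
import numpy as np,cv2
from cell import arm
from scipy.spatial.transform import Rotation as R
def cam(n):
    p=arm.camera_params(n); f=210/np.tan(np.radians(p['fovy'])/2)
    return f,p['cx'],p['cy'],cv2.Rodrigues(np.array(p['rvec']))[0],np.array(p['tvec'])
def cloud(n,d):
    f,cx,cy,Rm,t=cam(n)
    v,u=np.mgrid[0:d.shape[0],0:d.shape[1]]
    P=np.stack([(u-cx)/f*d,(v-cy)/f*d,d],-1)
    return (P-t)@Rm
def proj(n,X):
    f,cx,cy,Rm,t=cam(n); c=np.asarray(X)@Rm.T+t
    return np.stack([c[...,0]/c[...,2]*f+cx,c[...,1]/c[...,2]*f+cy],-1)
E
python3 - <<'E'
from h import *
import pickle
out={}
for n in ("scene","top"):
    im,d=arm.get_image(n); W=cloud(n,d); out[n]=(im,d)
    for l in ("axle_grip","axle_rest","roller_mid","cradle","fork"):
        r=arm.masks_of(n,l)
        out[n,l]=r
        for q in r[:3]:
            m=q['pixels']&(d>0); 
            if m.sum()==0: continue
            P=W[m]; print(n,l,round(q['conf'],2),np.round(q['rect'],1),m.sum(),np.round(np.median(P,0),3),np.round(P.min(0),3),np.round(P.max(0),3))
    if n=="scene": crops=[(130,250,100,240,'a'),(180,280,230,420,'b')]
    else: crops=[(140,240,300,400,'a'),(150,240,140,300,'b')]
    for a,b,c,e,k in crops:
        cv2.imwrite(f"pics/{n}_{k}.png",cv2.resize(im[a:b,c:e,::-1],None,fx=5 if n=="top" else 4,fy=5 if n=="top" else 4,interpolation=cv2.INTER_CUBIC)[:600,:800])
pickle.dump(out,open("o.pkl","wb"))
print(arm.observe()['clock'])
E
```

```text
scene axle_grip 0.68 [164.4 237.5  38.1  52.3] 460 [ 0.63  -0.224  0.052] [ 0.523 -0.269  0.001] [ 0.716 -0.204  0.06 ]
scene axle_rest 0.82 [166.7 254.2  45.3  55. ] 1221 [ 0.68  -0.221  0.012] [ 0.56  -0.274 -0.   ] [ 0.732 -0.189  0.055]
scene roller_mid 0.94 [382.2 229.4  39.4  36.9] 819 [0.632 0.236 0.065] [ 0.507  0.204 -0.001] [0.656 0.291 0.081]
scene cradle 0.71 [379.1 245.   57.1  32.6] 916 [0.644 0.225 0.01 ] [ 0.575  0.185 -0.001] [0.668 0.289 0.07 ]
scene cradle 0.56 [166.2 237.3  33.6  52.1] 345 [ 0.63  -0.221  0.052] [ 0.519 -0.244  0.006] [ 0.716 -0.203  0.06 ]
scene fork 0.61 [195.4 188.2  36.5  50.2] 1325 [ 0.498 -0.191  0.033] [ 0.315 -0.259 -0.001] [ 0.57  -0.156  0.089]
top axle_grip 0.75 [352.9 180.8   8.9  53.8] 261 [ 0.636 -0.223  0.052] [ 0.566 -0.242  0.009] [ 0.71  -0.202  0.061]
top axle_grip 0.37 [119.1 166.   31.5  25.4] 551 [0.702 0.377 0.073] [0.681 0.357 0.005] [0.733 0.409 0.083]
top axle_rest 0.85 [353.1 182.8  20.1  53.1] 785 [ 0.655 -0.221  0.011] [ 0.571 -0.267 -0.003] [ 0.727 -0.187  0.058]
top roller_mid 0.87 [173.1 200.9  29.   19.9] 540 [0.611 0.236 0.07 ] [0.586 0.206 0.008] [0.644 0.28  0.085]
top roller_mid 0.21 [272.9 199.4  33.6  43.7] 1269 [ 0.609 -0.01   0.012] [ 0.555 -0.053 -0.002] [0.674 0.032 0.091]
top cradle 0.57 [175.2 202.9  39.7  40.2] 664 [0.603 0.22  0.01 ] [ 0.567  0.191 -0.001] [0.666 0.31  0.072]
top fork 0.84 [346.9 247.6  32.6  45.6] 1307 [ 0.468 -0.193  0.012] [ 0.415 -0.239 -0.003] [ 0.525 -0.153  0.091]
top fork 0.57 [272.8 200.1  29.   43.6] 1214 [ 0.609 -0.01   0.013] [ 0.556 -0.051 -0.002] [0.674 0.031 0.091]
top fork 0.46 [218.1 206.6  12.3  10.6] 80 [0.599 0.128 0.006] [ 0.587  0.115 -0.003] [0.612 0.139 0.01 ]
0.7
```

View pics/scene_a.png

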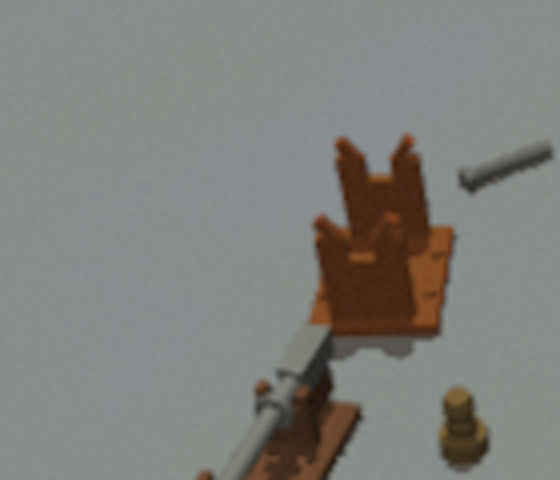

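View pics/scene_b.png

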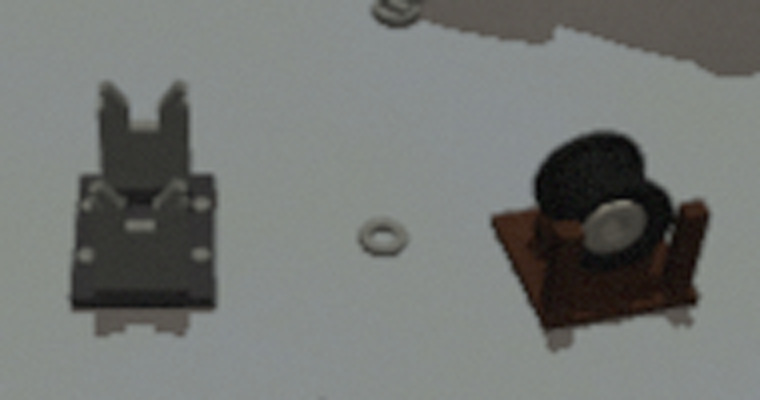

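View pics/top_a.png

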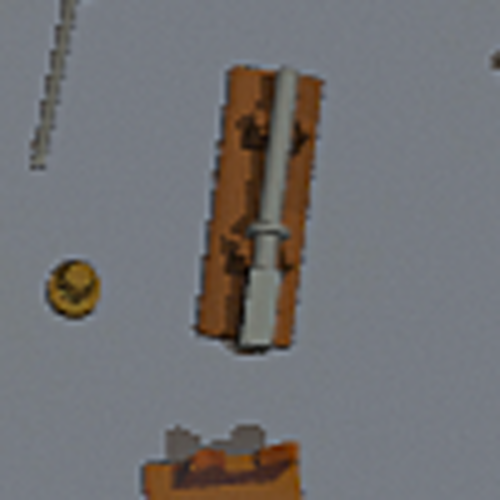

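View pics/top_b.png

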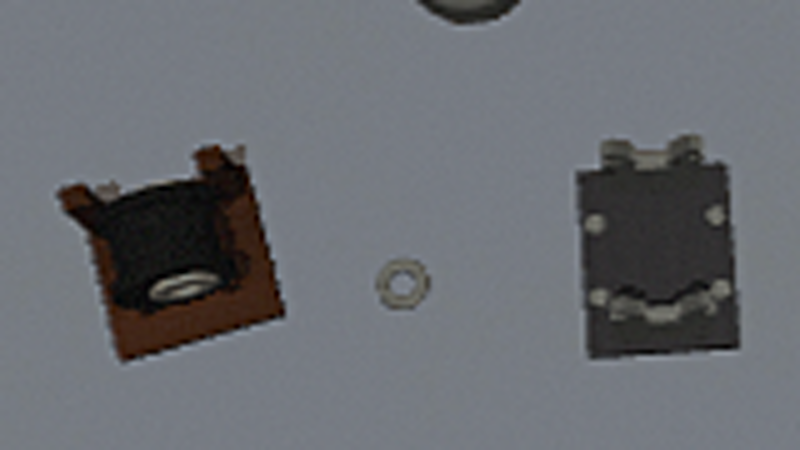

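Run:
```python
from h import *
import pickle
o=pickle.load(open("o.pkl","rb"))
for n in ("scene","top"):
    im,d=o[n]; f,cx,cy,Rm,t=cam(n); print(n,'f',f,'pos',-Rm.T@t)
    W=cloud(n,d)
    b=(abs(W[...,2])<.02)&(W[...,0]>.45)&(W[...,0]<.75)&(abs(W[...,1])<.35)
    P=W[b]; A=np.c_[P[:,:2],np.ones(len(P))]; c=np.linalg.lstsq(A,P[:,2],rcond=None)[0]
    P=P[abs(P[:,2]-A@c)<.004];A=np.c_[P[:,:2],np.ones(len(P))]; c=np.linalg.lstsq(A,P[:,2],rcond=None)[0]
    print('plane',c,'std',(P[:,2]-A@c).std())
    # axle
    s=(W[...,2]>.040)&(W[...,2]<.075)&(W[...,0]>.55)&(W[...,0]<.75)&(W[...,1]<-.17)&(W[...,1]>-.28)
    P=W[s]; m=P[:,:2].mean(0); u=np.linalg.svd(P[:,:2]-m)[2][0]; u*=np.sign(u[0])
    ss=(P[:,:2]-m)@u; tt=(P[:,:2]-m)@np.array([-u[1],u[0]])
    print('axle',m,np.degrees(np.arctan2(u[1],u[0])),np.percentile(ss,[0,2,98,100]),np.percentile(tt,[0,2,50,98,100]),len(P))
    i=np.argsort(ss)
    for a in np.arange(ss.min(),ss.max(),.01):
        k=(ss>=a)&(ss<a+.01)
        if k.sum(): print('  %.3f n%d z%.4f t %.4f [%.4f %.4f]'%(a,k.sum(),np.median(P[k,2]),np.median(tt[k]),tt[k].min(),tt[k].max()))
im,d=o['top']; cv2.imwrite("pics/topr.png",cv2.resize(im[175:230,145:205,::-1],None,fx=10,fy=10,interpolation=cv2.INTER_CUBIC))
im,d=o['scene']; cv2.imwrite("pics/sceneax.png",cv2.resize(im[200:285,135:200,::-1],None,fx=7,fy=7,interpolation=cv2.INTER_CUBIC))
```

```text
scene f 408.8325571404534 pos [1.26029851 0.04189203 0.67218005]
plane [-0.00015978 -0.00149771  0.00183743] std 0.0012064080313210416
axle [ 0.64150567 -0.2237685 ] -12.509550931114246 [-0.07421627 -0.07220592  0.07378392  0.07598806] [-0.01845338 -0.01509682  0.00114003  0.01259563  0.01387852] 519
  -0.074 n37 z0.0559 t 0.0014 [-0.0113 0.0052]
  -0.064 n33 z0.0561 t 0.0026 [-0.0107 0.0057]
  -0.054 n32 z0.0557 t 0.0026 [-0.0104 0.0057]
  -0.044 n43 z0.0563 t 0.0001 [-0.0099 0.0055]
  -0.034 n41 z0.0516 t 0.0014 [-0.0174 0.0131]
  -0.024 n36 z0.0517 t 0.0037 [-0.0185 0.0128]
  -0.014 n45 z0.0521 t 0.0003 [-0.0121 0.0088]
  -0.004 n22 z0.0517 t -0.0001 [-0.0069 0.0043]
  0.006 n22 z0.0511 t 0.0011 [-0.0073 0.0039]
  0.016 n23 z0.0517 t 0.0007 [-0.0052 0.0048]
  0.026 n23 z0.0512 t 0.0008 [-0.0058 0.0042]
  0.036 n45 z0.0520 t 0.0016 [-0.0168 0.0139]
  0.046 n60 z0.0501 t 0.0012 [-0.0172 0.0130]
  0.056 n23 z0.0517 t 0.0005 [-0.0052 0.0046]
  0.066 n33 z0.0499 t 0.0002 [-0.0058 0.0048]
  0.076 n1 z0.0488 t 0.0016 [0.0016 0.0016]
top f 420.84986263603275 pos [ 0.35131719 -0.00689299  
[... 248 characters left out ...]
-0.067 n38 z0.0556 t -0.0003 [-0.0091 0.0077]
  -0.057 n28 z0.0555 t 0.0004 [-0.0082 0.0075]
  -0.047 n27 z0.0561 t 0.0011 [-0.0086 0.0073]
  -0.037 n27 z0.0553 t 0.0000 [-0.0080 0.0074]
  -0.027 n33 z0.0497 t -0.0014 [-0.0149 0.0136]
  -0.017 n30 z0.0505 t 0.0006 [-0.0141 0.0145]
  -0.007 n25 z0.0519 t 0.0004 [-0.0112 0.0100]
  0.003 n17 z0.0519 t -0.0002 [-0.0062 0.0044]
  0.013 n17 z0.0519 t -0.0002 [-0.0058 0.0050]
  0.023 n16 z0.0499 t 0.0007 [-0.0046 0.0047]
  0.033 n19 z0.0498 t 0.0001 [-0.0063 0.0050]
  0.043 n29 z0.0499 t 0.0012 [-0.0152 0.0141]
  0.053 n28 z0.0497 t -0.0004 [-0.0141 0.0140]
  0.063 n18 z0.0507 t 0.0007 [-0.0045 0.0052]
  0.073 n14 z0.0500 t -0.0001 [-0.0060 0.0042]
```

View pics/topr.png

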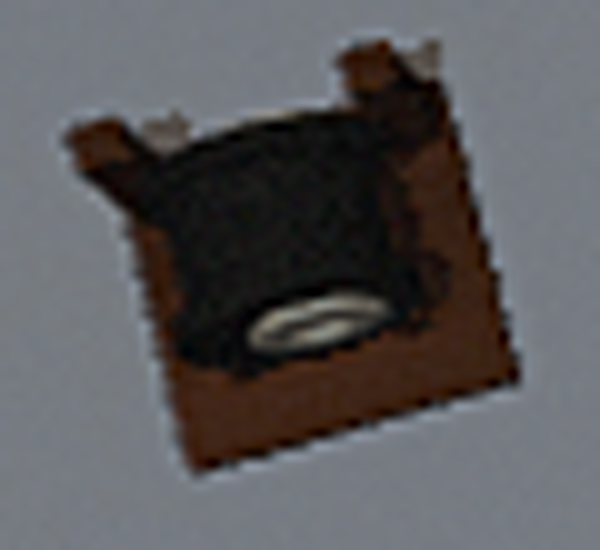

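Run:
```python
from h import *
import pickle
o=pickle.load(open("o.pkl","rb"))
print(np.round(R.from_rotvec(arm.observe()['ee_rot']).as_matrix(),3))
for n in ("top","scene"):
    im,d=o[n]; W=cloud(n,d)
    # fork base: dark pixels
    def rect(sel,name):
        P=W[sel][:,:2].astype(np.float32); r=cv2.minAreaRect(P); print(n,name,len(P),'c',np.round(r[0],4),'size',np.round(r[1],4),'ang',round(r[2],2),'z',np.round(np.median(W[sel][:,2]),4)); print(np.round(cv2.boxPoints(r),4).tolist())
    g=im.astype(int)
    box=lambda x0,x1,y0,y1:(W[...,0]>x0)&(W[...,0]<x1)&(W[...,1]>y0)&(W[...,1]<y1)
    rect(box(.53,.70,-.08,.06)&(W[...,2]>.006)&(W[...,2]<.016),'forkbase')
    rect(box(.53,.70,-.08,.06)&(W[...,2]>.080),'forktop')
    for a,b in ((.53,.6),(.6,.7)):
        s=box(a,b,-.08,.06)&(W[...,2]>.078); P=W[s]; print('cheek',np.round(P.mean(0),4),np.round(P.min(0),4),np.round(P.max(0),4))
    rect(box(.54,.70,.16,.32)&(W[...,2]>.006)&(W[...,2]<.016)&(g[...,0]-g[...,2]>10),'cradlebase')
    s=box(.54,.70,.16,.32)&(W[...,2]>.055)&(g[...,0]-g[...,2]>12); 
    P=W[s]; 
    for q in ((P[:,1]>.24),(P[:,1]<.24)):
        if q.any(): print('post',q.sum(),np.round(P[q].mean(0),4),P[q][:,2].max())
    # white plate
    s=box(.54,.70,.16,.32)&(W[...,2]>.03)&(g.sum(-1)>240); P=W[s]; print('white',len(P),np.round(P.mean(0),4),np.round(P.min(0),4),np.round(P.max(0),4))
im,d=o['scene']; cv2.imwrite("pics/scener.png",cv2.resize(im[205:265,350:412,::-1],None,fx=9,fy=9,interpolation=cv2.INTER_CUBIC))
im,d=o['top']; cv2.imwrite("pics/topr2.png",np.clip(2.0*cv2.resize(im[200:214,162:190,::-1],None,fx=25,fy=25,interpolation=cv2.INTER_CUBIC),0,255).astype(np.uint8))
```

```text
[[-0.905  0.426  0.   ]
 [ 0.426  0.905  0.   ]
 [-0.     0.    -1.   ]]
top forkbase 868 c [ 0.615  -0.0191] size [0.1647 0.1154] ang 1.76 z 0.0113
[[0.5309000015258789, 0.03610000014305115], [0.534500002861023, -0.07930000126361847], [0.6991000175476074, -0.07429999858140945], [0.6955999732017517, 0.041099999099969864]]
top forktop 69 c [ 0.6058 -0.0099] size [0.0873 0.0493] ang 1.19 z 0.0845
[[0.5616000294685364, 0.013899999670684338], [0.5626000165939331, -0.03539999946951866], [0.6499999761581421, -0.03359999880194664], [0.6488999724388123, 0.015699999406933784]]
cheek [ 0.566  -0.0119  0.084 ] [ 0.5617 -0.0353  0.0783] [0.5704 0.0139 0.0907]
cheek [ 0.6456 -0.0072  0.0841] [ 0.641 -0.032  0.078] [0.6502 0.0156 0.09  ]
top cradlebase 432 c [0.619  0.2417] size [0.0907 0.0892] ang 13.96 z 0.0097
[[0.5641999840736389, 0.27399998903274536], [0.5857999920845032, 0.1875], [0.673799991607666, 0.2093999981880188], [0.6523000001907349, 0.29589998722076416]]
post 29 [0.6293 0.2764 0.0663] 0.07005400182574162
post 36 [0.6423 0.2171 0.0664] 0.07308028766868571
white 30 [0.6062 0.2337 0.063
[... 442 characters left out ...]
-0.03720000013709068], [0.6527000069618225, -0.034699998795986176], [0.6513000130653381, 0.013299999758601189]]
cheek [ 0.5682 -0.0123  0.0837] [ 0.5616 -0.0362  0.0781] [0.5736 0.0108 0.0891]
cheek [ 0.6479 -0.0109  0.0839] [ 0.6421 -0.035   0.0781] [0.6518 0.0133 0.0901]
scene cradlebase 509 c [0.6191 0.238 ] size [0.0864 0.0875] ang 13.84 z 0.0093
[[0.5666999816894531, 0.2702000141143799], [0.5875999927520752, 0.18520000576972961], [0.671500027179718, 0.20589999854564667], [0.650600016117096, 0.290800005197525]]
post 33 [0.6415 0.2785 0.0657] 0.07083078523473588
post 47 [0.6567 0.2131 0.0655] 0.06988516020668059
white 61 [0.6227 0.2577 0.0669] [0.5878 0.2175 0.0361] [0.6452 0.2891 0.0793]
```

View pics/scener.png

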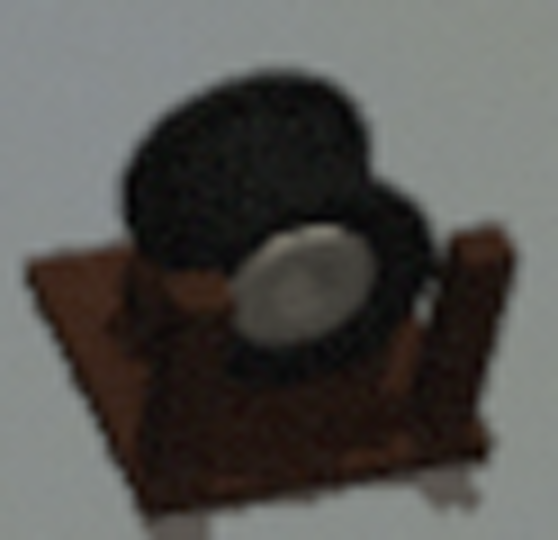

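View pics/topr2.png

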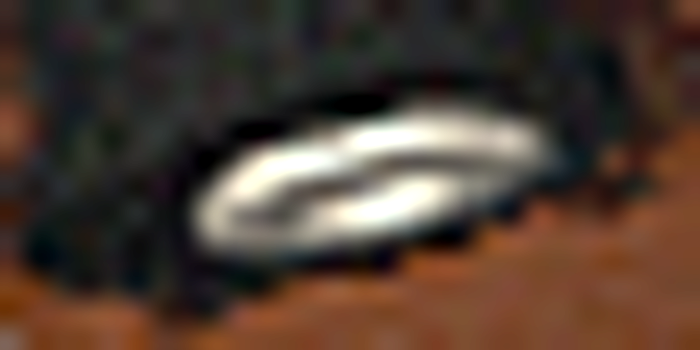

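```bash
cat > ov.py <<'E'
from h import *
import pickle
o=pickle.load(open("o.pkl","rb"))
def circ(c,ax,r,k=60):
    y=np.array([-ax[1],ax[0],0]); z=np.array([0,0,1.]); a=np.linspace(0,2*np.pi,k)
    return c+r*(np.cos(a)[:,None]*y+np.sin(a)[:,None]*z)
def ov(cx,cy,yaw,tag,dx=0):
    ax=np.array([np.cos(np.radians(yaw)),np.sin(np.radians(yaw)),0]); yv=np.array([-ax[1],ax[0],0])
    mid=np.array([cx,cy,.048])+ax*dx
    for n,(a,b,c,e) in {"scene":(205,265,350,412),"top":(175,230,145,205)}.items():
        im=o[n][0]; S=12
        I=np.clip(1.7*cv2.resize(im[a:b,c:e,::-1],None,fx=S,fy=S,interpolation=cv2.INTER_CUBIC),0,255).astype(np.uint8)
        def dr(P,col,cl=True):
            p=((proj(n,P)-[c,a]+.5)*S).astype(np.int32); cv2.polylines(I,[p],cl,col,1)
        B=[np.array([cx,cy,0.01])+sx*.045*ax+sy*.043*yv for sx,sy in ((1,1),(1,-1),(-1,-1),(-1,1))]
        dr(np.array(B),(255,255,0)); dr(circ(mid+.027*ax,ax,.032),(0,255,0)); dr(circ(mid-.027*ax,ax,.032),(0,255,0))
        e1=mid+(.027 if n=="scene" else -.027)*ax
        dr(circ(e1,ax,.018),(0,0,255)); dr(circ(e1,ax,.008),(255,0,255))
        cv2.imwrite(f"pics/ov_{n}_{tag}.png",I)
E
python3 -c "
from ov import *
ov(.619,.240,13.9,'a')"
```

```text
(no output)
```

View pics/ov_scene_a.png

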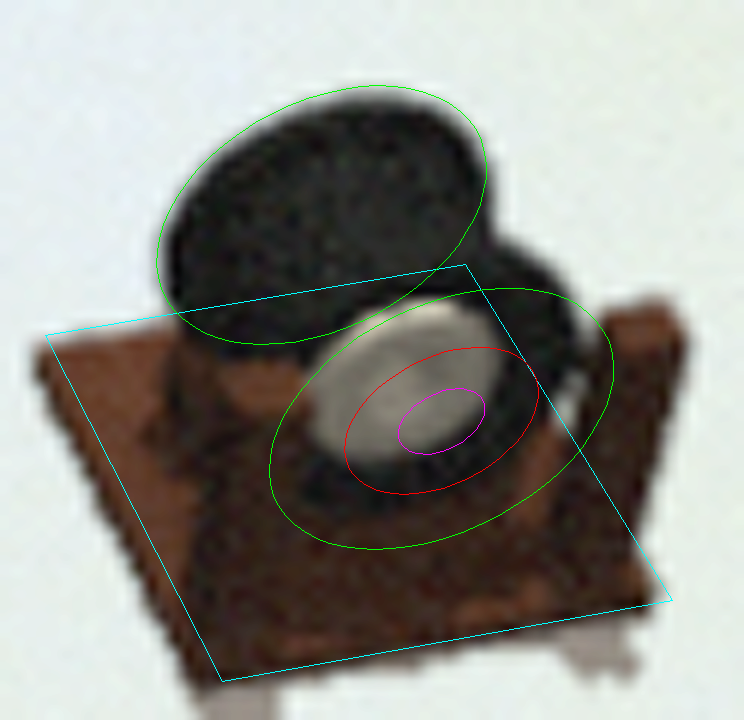

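View pics/ov_top_a.png

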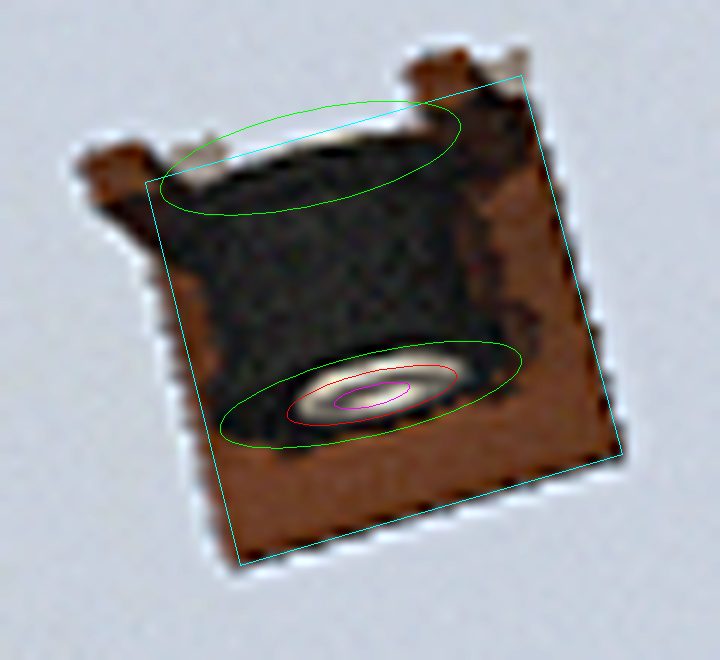

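Run:
```python
from h import *
A=np.mean([arm.get_image("scene")[0].astype(float) for _ in range(8)],0)
B=np.mean([arm.get_image("top")[0].astype(float) for _ in range(8)],0)
np.save("A.npy",A);np.save("B.npy",B)
a=A[228:248,372:396]; b=B[200:214,164:188]
print(a.mean(-1).astype(int)); print(b.mean(-1).astype(int))
def st(x,lo,hi,s): 
    return cv2.resize(np.clip((x-lo)/(hi-lo)*255,0,255).astype(np.uint8)[:,:,::-1],None,fx=s,fy=s,interpolation=cv2.INTER_NEAREST)
I=np.zeros((600,800,3),np.uint8); i=st(a,40,160,16); j=st(b,20,170,16); I[:i.shape[0],:i.shape[1]]=i; I[:j.shape[0],400:400+j.shape[1]]=j
cv2.imwrite("pics/zoom2.png",I[:330])
```

```text
[[ 16  18  20  21  21  23  21  22  22  19  16  18  15  14  15  14  13  14
   14  11  16  14  15  15]
 [ 19  18  19  20  22  22  20  21  17  15  17  13  15  13  13  17  13  14
   15  14  14  15  14  14]
 [ 18  17  18  20  20  19  18  16  14  26  39  69  96 107 106  84  35  19
   15  14  16  12  15  14]
 [ 16  17  18  21  18  17  16  24  76 104  99  94 101  98  93  83  69  56
   33  15  14  14  14  15]
 [ 18  18  17  16  15  15  25  73 103 101  88  79  75  67  63  66  67  64
   49  21  14  17  14  15]
 [ 16  17  16  14  14  34  67  90  88  72  64  62  61  62  62  62  62  63
   56  36  15  13  15  16]
 [ 16  16  18  13  30  61  78  75  66  63  64  62  58  56  57  61  63  62
   56  38  13  16  14  15]
 [ 32  35  29  20  48  70  69  63  62  64  68  68  63  57  55  59  62  62
   56  38  16  15  16  13]
 [ 38  40  39  51  66  67  63  63  65  70  75  73  68  60  56  60  63  62
   54  31  14  14  13  13]
 [ 38  39  40  51  62  64  62  62  68  75  75  74  70  65  62  63  62  62
   48  19  15  12  14  15]
 [ 39  40  39  38  52  63  62  61  66  72  70  71  75  72  65  63  62  56
   36  13  15  1
[... 1635 characters left out ...]
17  13  12  11   7  46 119 112  66  45  40  58  92 124 114  73  60
   36  14  11  17  17  12]
 [ 14  12  15  13  10  20  89  68  51  39  74 113 133 133 107  68  33  24
   13  37  31  28  25  41]
 [ 12  13  12  11  12  11  60  61  59  62  72  62  55  38  22   9   6  36
   43  42  42  42  41  41]
 [  9  11  14  11  12   9  11  15  21  19  12   3   4   5  35  40  43  40
   39  39  39  40  40  40]
 [ 19  15  17  11  17  13   9  10  11  27  40  45  43  43  41  40  40  40
   41  40  40  40  40  38]
 [ 40  41  43  38  21  13  16  33  44  43  43  40  40  40  41  41  41  40
   39  40  39  38  39  38]
 [ 39  39  43  43  33  34  44  43  42  41  40  41  42  39  41  40  39  38
   38  38  39  40  38  38]]
```

View pics/zoom2.png

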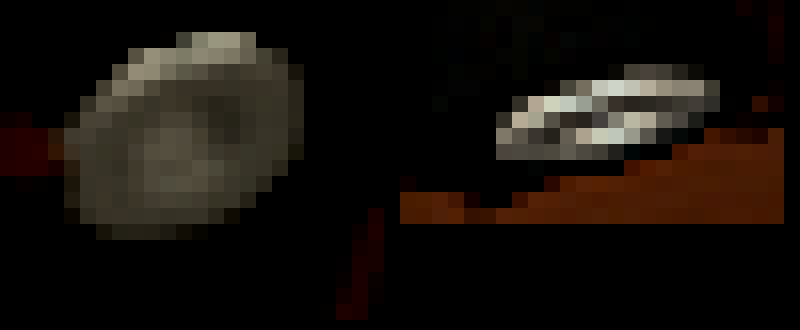

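Run:
```python
from h import *
for n,c,yaw,obs,sg in (("scene",(.619,.238),13.9,(383.3,237.0),1),("top",(.619,.2412),13.9,(176.6,207.2),-1)):
    a=np.radians(yaw); ax=np.array([np.cos(a),np.sin(a),0]); y=np.array([-ax[1],ax[0],0]); z=np.array([0,0,1.])
    b=np.array([*c,.048])+sg*.027*ax; p0=proj(n,b)
    J=np.stack([(proj(n,b+.001*v)-p0) for v in (ax,y,z)],1)
    print(n,'off',np.array(obs)-p0); print(np.round(J,3))
    for phi in range(-20,201,20):
        f=np.radians(phi); r0=np.array(obs)-p0-J[:,1:]@(8*np.array([np.cos(f),np.sin(f)]))
        dx=(J[:,0]@r0)/(J[:,0]@J[:,0]); print(phi,'dx %.1f res %.2f'%(dx,np.linalg.norm(r0-J[:,0]*dx)))
```

```text
scene off [-2.06178563 -2.63243544]
[[ 0.193  0.442  0.075]
 [ 0.329 -0.077 -0.332]]
-20 dx -13.6 res 2.97
0 dx -12.0 res 3.81
20 dx -10.0 res 4.24
40 dx -7.9 res 4.22
60 dx -5.8 res 3.74
80 dx -4.1 res 2.86
100 dx -3.0 res 1.69
120 dx -2.5 res 0.38
140 dx -2.8 res 0.93
160 dx -3.8 res 2.07
180 dx -5.4 res 2.91
200 dx -7.4 res 3.34
top off [ 1.5504938  -0.28431865]
[[-0.095 -0.382 -0.091]
 [-0.368  0.11  -0.085]]
-20 dx 0.7 res 4.38
0 dx -0.0 res 4.75
20 dx -0.8 res 4.75
40 dx -1.5 res 4.36
60 dx -2.1 res 3.63
80 dx -2.4 res 2.66
100 dx -2.5 res 1.55
120 dx -2.3 res 0.45
140 dx -1.9 res 0.52
160 dx -1.3 res 1.23
180 dx -0.5 res 1.61
200 dx 0.2 res 1.60
```

```bash
cat > st.py <<'E'
from h import *
def pose():
    s=arm.observe(); M=R.from_rotvec(s['ee_rot']).as_matrix(); return s,s['position'],M
def to(target,yaw):
    """yaw: world yaw (deg) of axle x (= - tool x); gives shift in CURRENT tool axes, turn about tool"""
    s,p,M=pose(); a=np.radians(yaw); ax=np.array([np.cos(a),np.sin(a),0]); z=np.array([0,0,-1.]); T=np.stack([-ax,np.cross(z,-ax),z],1)
    print('t %.2f'%s['clock'],'pos',np.round(p,4),'shift(cur axes)',np.round(M.T@(np.array(target)-p),4),'shift(target axes)',np.round(T.T@(np.array(target)-p),4),'turn deg',np.round(np.degrees(R.from_matrix(M.T@T).as_rotvec()),2),'w',round(s['width']*.0918,4),'F',np.round(s['force'],1))
E
python3 -m pendant '[[[0,0,0],[0,0,-6.5],0.05],[[0,0,0],[0,0,-6.5],0.05],[[-0.03,-0.0433,0],[0,0,0],0.05],[[-0.03,-0.0433,0],[0,0,0],0.05],[[-0.03,-0.0433,0],[0,0,0],0.05],[[-0.03,-0.0433,0],[0,0,0],0.05],[[-0.03,-0.0433,0],[0,0,0],0.05],[[-0.03,-0.0433,0],[0,0,0],0.05],[[-0.03,-0.0433,0],[0,0,0],0.05],[[-0.03,-0.0433,0],[0,0,0],0.05]]'
python3 -c "
from st import *
to([.587,-.212,.12],-12.2)"
```

```text
clock: 2.75
position: [0.4281, 0.1747, 0.2271]
ee_rot: [0.334, 3.123, 0.001]
force: [1.2, 0.1, -0.8]
width: 0.546
t 2.75 pos [0.4281 0.1747 0.2271] shift(cur axes) [-0.237  -0.3444  0.107 ] shift(target axes) [-0.2371 -0.3443  0.1071] turn deg [0.04 0.04 0.  ] w 0.0501 F [ 1.2  0.1 -0.8]
```

```bash
python3 -m pendant '[[[-0.0295,-0.043,0],[0,0,0],0.05],[[-0.0295,-0.043,0],[0,0,0],0.05],[[-0.0295,-0.043,0.01],[0,0,0],0.05],[[-0.0295,-0.043,0.02],[0,0,0],0.05],[[-0.0295,-0.043,0.02],[0,0,0],0.05],[[-0.0295,-0.043,0.02],[0,0,0],0.05],[[-0.0295,-0.043,0.02],[0,0,0],0.05],[[-0.0295,-0.043,0.017],[0,0,0],0.05],[[0,0,0],[0,0,0],0.05]]'
python3 -c "
from st import *
to([.587,-.212,.026],-12.2)
for n in ('top','scene'):
    im,d=arm.get_image(n); cv2.imwrite(f'pics/{n}1.png',cv2.resize(im[130:280,110:260,::-1] if n=='scene' else im[130:260,290:410,::-1],None,fx=4,fy=4))
"
```

```text
clock: 3.88
position: [0.5848, -0.2151, 0.1182]
ee_rot: [-0.343, -3.121, 0.004]
force: [-0.0, 0.8, 0.7]
width: 0.547
t 3.88 pos [ 0.5848 -0.2151  0.1182] shift(cur axes) [-0.0016  0.0037  0.0922] shift(target axes) [-0.0015  0.0035  0.0922] turn deg [-0.16 -0.07 -0.34] w 0.0502 F [-0.   0.8  0.7]
```

View pics/scene1.png

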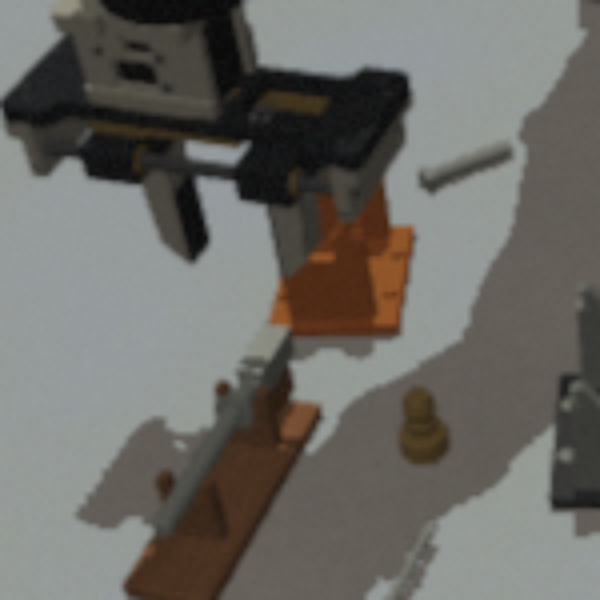

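```bash
python3 -m pendant '[[[-0.002,0.0035,0.02],[0,0,-0.3],0.05],[[0,0,0.025],[0,0,0],0.05],[[0,0,0.025],[0,0,0],0.05],[[0,0,0.022],[0,0,0],0.05],[[0,0,0],[0,0,0],0.05],[[0,0,0],[0,0,0],0.02],[[0,0,0],[0,0,0],0.01],[[0,0,0],[0,0,0],0.005],[[0,0,0],[0,0,0],0.005]]' 50
python3 -c "
from st import *
to([.587,-.212,.026],-12.2)
im,d=arm.get_image('scene'); cv2.imwrite(f'pics/scene2.png',cv2.resize(im[130:280,110:260,::-1],None,fx=4,fy=4))
"
```

```text
clock: 5.1
position: [0.5877, -0.2113, 0.0286]
ee_rot: [0.33, 3.123, -0.008]
force: [0.1, -3.5, 3.8]
width: 0.166
t 5.10 pos [ 0.5877 -0.2113  0.0286] shift(cur axes) [ 0.0005 -0.0008  0.0026] shift(target axes) [ 0.0005 -0.0008  0.0026] turn deg [-0.27  0.11  0.15] w 0.0153 F [ 0.1 -3.5  3.8]
```

View pics/scene2.png

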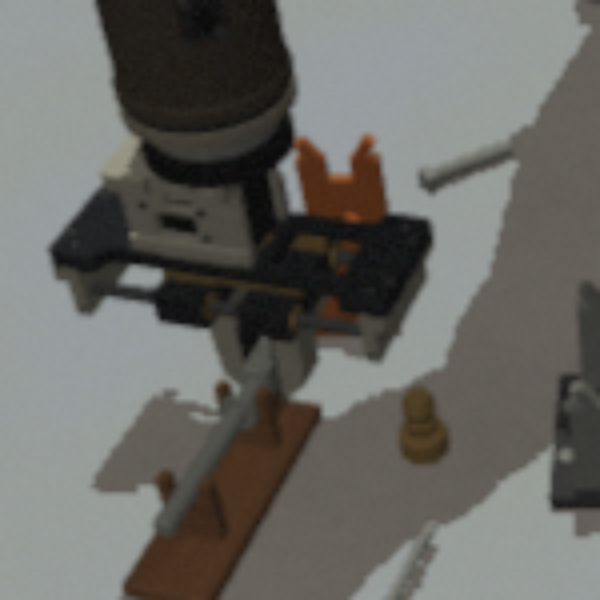

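```bash
python3 -m pendant '[[[0,0,-0.015],[0,0,0],0.005],[[0,0,-0.03],[0,0,0],0.005],[[0,0,-0.04],[0,0,0],0.005],[[0,0,-0.04],[0,0,0],0.005],[[0,0,-0.005],[0,0,-8.7],0.005],[[0,0,0],[0,0,-8.7],0.005],[[0,0,0],[0,0,-8.7],0.005]]'
python3 -m pendant '[[[0.005,0.03,0],[0,0,0],0.005],[[0.005,0.045,0],[0,0,0],0.005],[[0.005,0.045,0],[0,0,0],0.005],[[0.005,0.045,0],[0,0,0],0.005],[[0.005,0.045,0],[0,0,0],0.005],[[0.005,0.045,0],[0,0,0],0.005],[[0.005,0.045,0],[0,0,0],0.005],[[0.005,0.045,0],[0,0,0],0.005],[[0.005,0.045,0],[0,0,0],0.005],[[0.005,0.035,0],[0,0,0],0.005]]'
python3 -c "
from st import *
to([.4363,.1894,.038],13.9)"
```

```text
clock: 6.02
position: [0.5881, -0.2067, 0.1583]
ee_rot: [-0.396, 3.116, -0.0]
force: [0.1, -0.4, -0.3]
width: 0.17
clock: 7.28
position: [0.4346, 0.1948, 0.1582]
ee_rot: [-0.39, 3.117, 0.001]
force: [0.4, -0.7, -1.0]
width: 0.171
t 7.28 pos [0.4346 0.1948 0.1582] shift(cur axes) [-0.0003 -0.0058  0.1202] shift(target axes) [-0.0004 -0.0057  0.1202] turn deg [0.04 0.04 0.37] w 0.0157 F [ 0.4 -0.7 -1. ]
```

```bash
python3 -m pendant '[[[0,-0.0055,0.03],[0,0,0.35],0.005],[[0,0,0.04],[0,0,0],0.005],[[0,0,0.04],[0,0,0],0.005],[[0,0,0.01],[0,0,0],0.005],[[0,0,0],[0,0,0],0.005],[[0,0,0],[0,0,0],0.005]]'
python3 - <<'E'
from st import *
to([.4363,.1894,.038],13.9)
for n in ("scene","top"):
    A=np.mean([arm.get_image(n)[0].astype(float) for _ in range(3)],0); np.save(f"{n}3.npy",A)
    im,d=arm.get_image(n); np.save(f"{n}3d.npy",d)
c=A[170:270,140:230]
A=np.load("scene3.npy"); c2=A[150:260,320:420]
cv2.imwrite("pics/t3.png",cv2.resize(np.clip(1.5*c[:,:,::-1],0,255).astype(np.uint8),None,fx=6,fy=6,interpolation=cv2.INTER_CUBIC))
cv2.imwrite("pics/s3.png",cv2.resize(np.clip(1.5*c2[:,:,::-1],0,255).astype(np.uint8),None,fx=5.4,fy=5.4,interpolation=cv2.INTER_CUBIC))
E
```

```text
clock: 8.02
position: [0.4378, 0.188, 0.0391]
ee_rot: [-0.378, 3.117, 0.001]
force: [-0.4, 0.6, -0.0]
width: 0.169
t 8.03 pos [0.4378 0.188  0.0391] shift(cur axes) [0.0011 0.0017 0.0011] shift(target axes) [0.0011 0.0017 0.0011] turn deg [ 0.04  0.13 -0.06] w 0.0155 F [-0.4  0.6 -0. ]
```

View pics/t3.png

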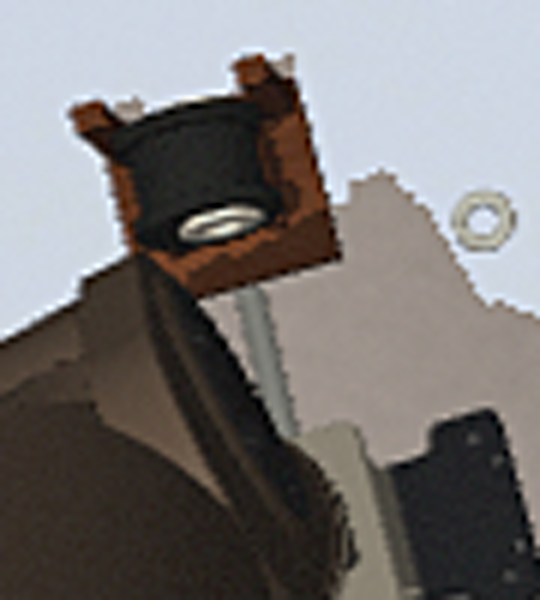

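View pics/s3.png

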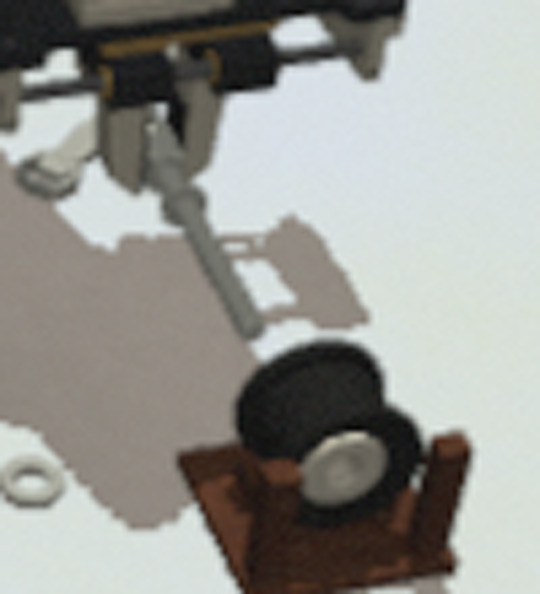

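Run:
```python
from st import *
s,p,M=pose(); ax=-M[:,0]
print(p,ax)
def P(l): return p+ax*l-M[:,2]*.0164
for n,(a,b,c,e),S in (("top",(170,270,140,230),6),("scene",(150,260,320,420),5.4)):
    A=np.load(f"{n}3.npy")
    I=cv2.resize(np.clip(1.5*A[a:b,c:e,::-1],0,255).astype(np.uint8),None,fx=S,fy=S,interpolation=cv2.INTER_CUBIC)
    for l0,l1,r in ((.044,.13,.006),(.044,.13,-.006)):
        y=M[:,1]
        q=((proj(n,np.array([P(l0)+r*y,P(l1)+r*y]))-[c,a]+.5)*S).astype(int); cv2.line(I,tuple(map(int,q[0])),tuple(map(int,q[1])),(0,0,255),1)
    al=np.radians(13.9); rx=np.array([np.cos(al),np.sin(al),0]); 
    for col,F in (((0,255,0),np.array([.5916,.2278,.0544])),):
        q=((proj(n,np.array([F+l*rx for l in (-.03,0,.054)]))-[c,a]+.5)*S).astype(int)
        for k in q: cv2.circle(I,tuple(map(int,k)),3,col,1)
    cv2.imwrite(f"pics/c_{n}.png",I)
```

```text
[0.43689986 0.18764039 0.03800879] [9.70919301e-01 2.39406492e-01 4.92983082e-04]
```

View pics/c_top.png

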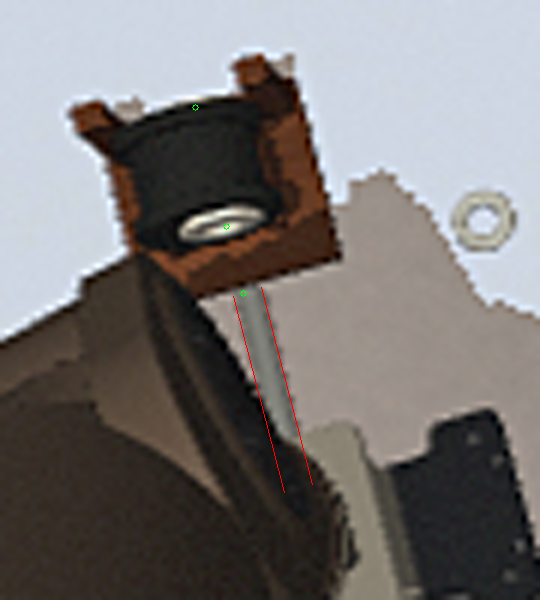

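View pics/c_scene.png

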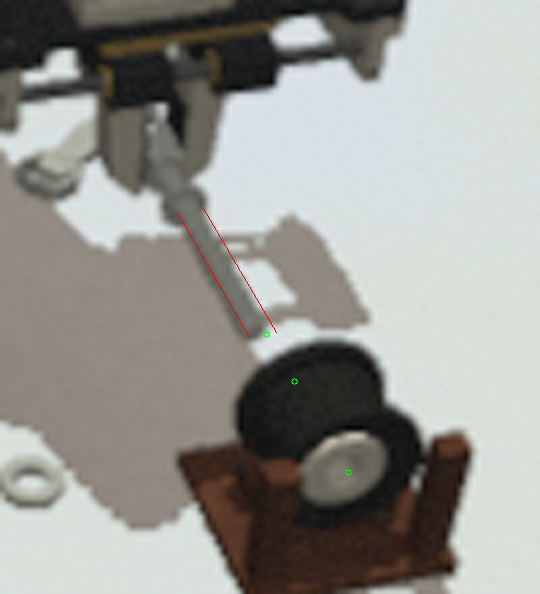

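Run:
```python
from st import *
s,p,M=pose(); ax=-M[:,0]; y=M[:,1]
for n in ("top","scene"):
    d=np.load(f"{n}3d.npy"); W=cloud(n,d)-p
    l=W@ax; t=W@y; z=W[...,2]
    print(n)
    for a in np.arange(.045,.135,.01):
        k=(l>=a)&(l<a+.01)&(abs(t)<.016)&(z>.006)&(z<.04)
        if k.sum()>3: print(' %.3f n%d t med %.4f [%.4f %.4f] z max %.4f med %.4f'%(a,k.sum(),np.median(t[k]),t[k].min(),t[k].max(),np.percentile(z[k],90),np.median(z[k])))
    k=(l>.1)&(l<.14)&(abs(t)<.012)&(z>.006)&(z<.04); print('tip l',l[k].max())
    # plate: white
    A=np.load(f"{n}3.npy"); g=A.sum(-1)
    k=(l>.14)&(l<.24)&(abs(t)<.05)&(z+p[2]>.025)&(g>165)&(A[...,0]-A[...,2]<25); print('plate',k.sum(),'l %.4f t %.4f [%.4f %.4f] z %.4f'%(np.median(l[k]),t[k].mean(),*np.percentile(t[k],[3,97]),np.median(z[k]+p[2])))
    q=np.argwhere(k); print(q.min(0),q.max(0))
```

```text
top
 0.065 n14 t med -0.0029 [-0.0056 0.0015] z max 0.0251 med 0.0232
 0.075 n18 t med -0.0015 [-0.0060 0.0050] z max 0.0254 med 0.0219
 0.085 n20 t med -0.0016 [-0.0059 0.0053] z max 0.0249 med 0.0221
 0.095 n19 t med -0.0011 [-0.0066 0.0048] z max 0.0256 med 0.0225
 0.105 n19 t med -0.0012 [-0.0069 0.0037] z max 0.0257 med 0.0234
 0.115 n18 t med -0.0010 [-0.0063 0.0049] z max 0.0256 med 0.0234
 0.125 n10 t med -0.0012 [-0.0058 0.0048] z max 0.0266 med 0.0216
tip l 0.12992128149208373
plate 68 l 0.1612 t 0.0044 [-0.0204 0.0456] z 0.0661
[179 152] [209 183]
scene
 0.045 n11 t med -0.0047 [-0.0102 0.0037] z max 0.0253 med 0.0231
 0.055 n16 t med -0.0051 [-0.0088 0.0006] z max 0.0254 med 0.0240
 0.065 n17 t med -0.0043 [-0.0080 0.0020] z max 0.0249 med 0.0235
 0.075 n16 t med -0.0044 [-0.0078 0.0025] z max 0.0244 med 0.0226
 0.085 n15 t med -0.0046 [-0.0081 0.0014] z max 0.0252 med 0.0233
 0.095 n14 t med -0.0047 [-0.0082 0.0027] z max 0.0246 med 0.0229
 0.105 n20 t med -0.0050 [-0.0088 0.0010] z max 0.0251 med 0.0234
 0.115 n19 t med -0.0050 [-0.0081 0.0017] z max 0.0258 med 0.0232
 0.125 n18 t med -0.0029 [-0.0083 0.0023] z max 0.0243 med 0.0205
tip l 0.13162033180401814
plate 225 l 0.2114 t 0.0107 [-0.0135 0.0479] z 0.0607
[212 369] [247 407]
```

```bash
python3 -m pendant '[[[0,0.004,0],[0,0,0],0.005],[[-0.012,0,0],[0,0,0],0.005],[[-0.012,0,0],[0,0,0],0.005],[[0,0,0],[0,0,0],0.005],[[0,0,0],[0,0,0],0.005]]'
python3 -c "
from st import *
to([.4363,.1894,.038],13.9)
for n in ('top','scene'):
  im,d=arm.get_image(n); np.save(f'{n}4.npy',im); np.save(f'{n}4d.npy',d)
im=np.load('scene4.npy')[190:260,340:420]; cv2.imwrite('pics/s4.png',cv2.resize(np.clip(1.5*im[:,:,::-1],0,255).astype(np.uint8),None,fx=7,fy=7,interpolation=cv2.INTER_CUBIC))
im=np.load('top4.npy')[180:250,140:220]; cv2.imwrite('pics/t4.png',cv2.resize(np.clip(1.5*im[:,:,::-1],0,255).astype(np.uint8),None,fx=7,fy=7,interpolation=cv2.INTER_CUBIC))
"
```

```text
clock: 9.05
position: [0.459, 0.197, 0.0375]
ee_rot: [0.378, -3.118, 0.0]
force: [0.6, -1.1, -1.5]
width: 0.172
t 9.05 pos [0.459  0.197  0.0375] shift(cur axes) [ 0.0238 -0.0019 -0.0005] shift(target axes) [ 0.0238 -0.0019 -0.0005] turn deg [-0.01 -0.03 -0.07] w 0.0158 F [ 0.6 -1.1 -1.5]
```

View pics/t4.png

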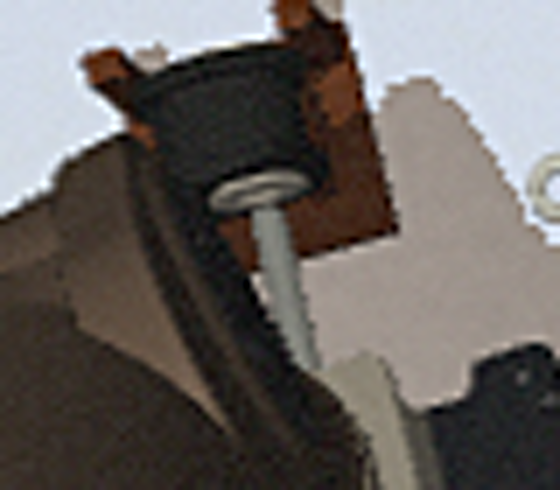

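View pics/s4.png

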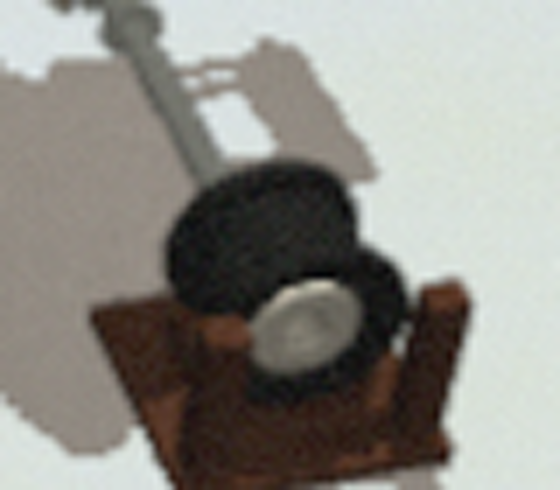

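Run:
```python
from st import *
s,p,M=pose(); ax=-M[:,0]; y=M[:,1]
print(p)
for n in ("top","scene"):
    d=np.load(f"{n}4d.npy"); W=cloud(n,d)-p
    l=W@ax; t=W@y; z=W[...,2]
    for a in np.arange(.055,.135,.015):
        k=(l>=a)&(l<a+.015)&(abs(t)<.016)&(z>.006)&(z<.04)
        if k.sum()>3: print(n,' %.3f n%d t med %.4f mid %.4f'%(a,k.sum(),np.median(t[k]),np.percentile(t[k],[4,96]).mean()))
    A=np.load(f"{n}4.npy").astype(int)
    c=(A.min(-1)>50)&(A.max(-1)-A.min(-1)<25)
    lo=.14 if n=="top" else .16
    k=(l>.12)&(l<.23)&(abs(t)<.028)&(z+p[2]>.025)&c
    cc=cv2.connectedComponentsWithStats(k.astype(np.uint8))
    i=1+np.argmax(cc[2][1:,4]); m=cc[1]==i; print('plate px',cc[2][i],cc[3][i],'t',np.round(np.percentile(t[m],[3,50,97]),4),'l',np.round(np.percentile(l[m],[3,50,97]),4),'z',np.round(np.percentile(z[m],[3,50,97])+p[2],4))
```

```text
[0.45870162 0.19694561 0.03760216]
top  0.070 n24 t med -0.0023 mid -0.0018
top  0.085 n26 t med -0.0003 mid -0.0009
top  0.100 n28 t med -0.0021 mid -0.0012
top  0.115 n25 t med -0.0010 mid -0.0010
top  0.130 n68 t med -0.0024 mid -0.0005
plate px [170 205  13   5  27] [175.92592593 206.55555556] t [-0.0143 -0.0005  0.0121] l [0.1356 0.137  0.1389] z [0.0447 0.0649 0.0753]
scene  0.055 n21 t med -0.0047 mid -0.0030
scene  0.070 n29 t med -0.0051 mid -0.0032
scene  0.085 n26 t med -0.0054 mid -0.0040
scene  0.100 n24 t med -0.0049 mid -0.0042
scene  0.115 n17 t med -0.0054 mid -0.0045
scene  0.130 n13 t med -0.0091 mid 0.0007
plate px [376 230  15  13 145] [383.03448276 235.87586207] t [-0.0176 -0.0016  0.0105] l [0.1795 0.1883 0.1906] z [0.0406 0.0534 0.0715]
```

```bash
python3 -m pendant '[[[-0.0025,0,0],[0,0,0],0.005],[[-0.0025,0,0],[0,0,0],0.005],[[-0.002,0,0],[0,0,0],0.005],[[-0.002,0,0],[0,0,0],0.005],[[0,0,0],[0,0,0],0.005]]'
python3 -c "
from st import *
to([.4587,.197,.0376],13.9)"
```

```text
clock: 9.78
position: [0.468, 0.1994, 0.0377]
ee_rot: [-0.379, 3.119, 0.0]
force: [-0.3, -0.1, -0.8]
width: 0.173
t 9.78 pos [0.468  0.1994 0.0377] shift(cur axes) [ 0.0096 -0.0001  0.0001] shift(target axes) [ 0.0096 -0.0001  0.0001] turn deg [ 0.    0.01 -0.05] w 0.0159 F [-0.3 -0.1 -0.8]
```

```bash
python3 -m pendant '[[[-0.002,0,0],[0,0,0],0.005],[[-0.002,0,0],[0,0,0],0.005],[[-0.002,0,0],[0,0,0],0.005],[[0,0,0],[0,0,0],0.005]]'
python3 -c "
from st import *
to([.4587,.197,.0376],13.9)"
```

```text
clock: 10.28
position: [0.4739, 0.2008, 0.0378]
ee_rot: [-0.379, 3.118, 0.0]
force: [-0.5, -0.2, -2.5]
width: 0.173
t 10.28 pos [0.4739 0.2008 0.0378] shift(cur axes) [ 0.0157 -0.      0.0002] shift(target axes) [ 0.0157 -0.      0.0002] turn deg [ 0.    0.02 -0.06] w 0.0159 F [-0.5 -0.2 -2.5]
```

```bash
python3 -c "
from st import *
for n,(a,b,c,e) in {'top':(180,250,140,220),'scene':(190,260,340,420)}.items():
  im=np.mean([arm.get_image(n)[0].astype(float) for _ in range(2)],0)[a:b,c:e]; cv2.imwrite(f'pics/{n}5.png',cv2.resize(np.clip(1.6*im[:,:,::-1],0,255).astype(np.uint8),None,fx=7,fy=7,interpolation=cv2.INTER_CUBIC))
  print(arm.observe()['force'],arm.observe()['ft_torque'])
"
```

```text
[-0.24199648  0.25488383 -0.82796936] [0.08514267 0.03896901 0.04244086]
[ 0.04705996  0.3983386  -1.91893346] [-0.0068986   0.06389587  0.00135936]
```

View pics/top5.png

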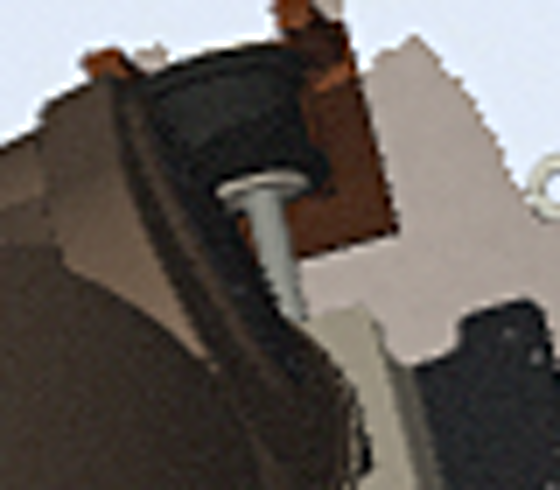

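View pics/scene5.png

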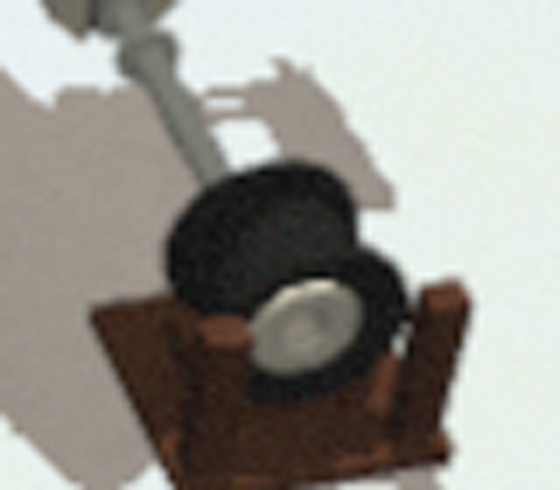

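```bash
python3 -m pendant '[[[-0.003,0,0],[0,0,0],0.005],[[-0.003,0,0],[0,0,0],0.005],[[-0.003,0,0],[0,0,0],0.005],[[-0.003,0,0],[0,0,0],0.005]]'
python3 -c "
from st import *
to([.4587,.197,.0376],13.9)"
python3 -m pendant '[[[-0.003,0,0],[0,0,0],0.005],[[-0.003,0,0],[0,0,0],0.005],[[-0.003,0,0],[0,0,0],0.005],[[-0.003,0,0],[0,0,0],0.005]]'
python3 -c "
from st import *
to([.4587,.197,.0376],13.9)"
```

```text
clock: 10.98
position: [0.4856, 0.2036, 0.0377]
ee_rot: [-0.379, 3.119, 0.0]
force: [-0.2, 0.3, -1.1]
width: 0.169
t 10.97 pos [0.4856 0.2036 0.0377] shift(cur axes) [ 0.0277 -0.      0.0001] shift(target axes) [0.0277 0.     0.0001] turn deg [-0.    0.   -0.06] w 0.0155 F [-0.2  0.3 -1.1]
clock: 11.48
position: [0.4972, 0.2065, 0.0377]
ee_rot: [-0.379, 3.119, 0.0]
force: [-0.2, -0.5, -1.3]
width: 0.171
t 11.47 pos [0.4972 0.2065 0.0377] shift(cur axes) [ 0.0396 -0.      0.0001] shift(target axes) [ 0.0396 -0.      0.0001] turn deg [ 0.    0.   -0.05] w 0.0157 F [-0.2 -0.5 -1.3]
```

```bash
python3 -m pendant '[[[-0.004,0,0],[0,0,0],0.005],[[-0.004,0,0],[0,0,0],0.005],[[-0.004,0,0],[0,0,0],0.005],[[-0.004,0,0],[0,0,0],0.005]]'
python3 -c "
from st import *
to([.4587,.197,.0376],13.9)"
python3 -m pendant '[[[-0.004,0,0],[0,0,0],0.005],[[-0.004,0,0],[0,0,0],0.005],[[-0.004,0,0],[0,0,0],0.005],[[-0.004,0,0],[0,0,0],0.005]]'
python3 -c "
from st import *
to([.4587,.197,.0376],13.9)
for n,(a,b,c,e) in {'top':(180,250,140,220),'scene':(190,260,340,420)}.items():
  im,d=arm.get_image(n); np.save(f'{n}6d.npy',d); im=im[a:b,c:e]; cv2.imwrite(f'pics/{n}6.png',cv2.resize(np.clip(1.6*im[:,:,::-1],0,255).astype(np.uint8),None,fx=7,fy=7,interpolation=cv2.INTER_CUBIC))
"
```

```text
clock: 11.98
position: [0.5128, 0.2104, 0.0377]
ee_rot: [0.379, -3.119, -0.0]
force: [-0.0, -0.6, -1.4]
width: 0.172
t 11.97 pos [0.5128 0.2104 0.0377] shift(cur axes) [ 0.0557 -0.      0.0001] shift(target axes) [0.0557 0.     0.0001] turn deg [ 0.   -0.   -0.06] w 0.0158 F [-0.  -0.6 -1.4]
clock: 12.48
position: [0.5283, 0.2142, 0.0377]
ee_rot: [-0.379, 3.119, 0.0]
force: [0.1, -0.2, -1.0]
width: 0.168
t 12.47 pos [0.5283 0.2142 0.0377] shift(cur axes) [ 0.0717 -0.0001  0.0001] shift(target axes) [0.0717 0.     0.0001] turn deg [ 0.    0.   -0.05] w 0.0154 F [ 0.1 -0.2 -1. ]
```

View pics/top6.png

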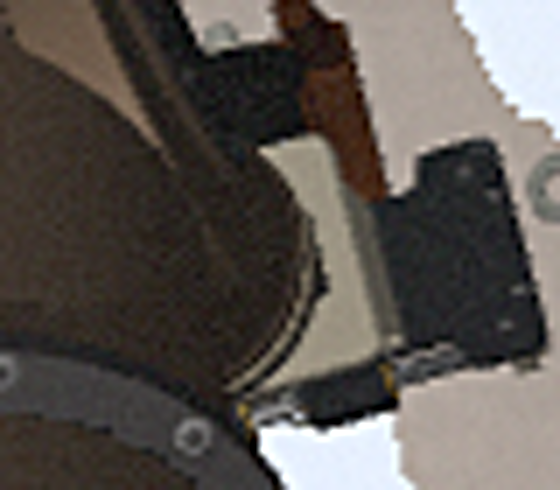

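View pics/scene6.png

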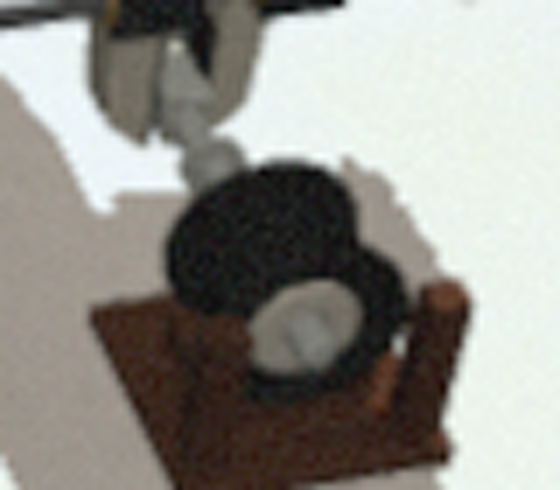

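```bash
python3 -m pendant '[[[-0.003,0,0],[0,0,0],0.005],[[-0.003,0,0],[0,0,0],0.005],[[-0.003,0,0],[0,0,0],0.005],[[-0.003,0,0],[0,0,0],0.005],[[-0.002,0,0],[0,0,0],0.005]]'
python3 -c "
from st import *
to([.4587,.197,.0376],13.9)"
python3 -m pendant '[[[-0.0015,0,0],[0,0,0],0.005],[[-0.0015,0,0],[0,0,0],0.005]]'
python3 -c "
from st import *
to([.4587,.197,.0376],13.9)"
```

```text
clock: 13.2
position: [0.5419, 0.2176, 0.0377]
ee_rot: [-0.379, 3.119, 0.0]
force: [-0.1, 0.9, -1.3]
width: 0.171
t 13.20 pos [0.5419 0.2176 0.0377] shift(cur axes) [ 0.0857 -0.0001  0.0001] shift(target axes) [0.0857 0.     0.0001] turn deg [ 0.    0.   -0.05] w 0.0157 F [-0.1  0.9 -1.3]
clock: 13.45
position: [0.5446, 0.2182, 0.0377]
ee_rot: [0.379, -3.119, -0.0]
force: [0.1, -0.5, -0.4]
width: 0.17
t 13.45 pos [0.5446 0.2182 0.0377] shift(cur axes) [ 0.0885 -0.0001  0.0001] shift(target axes) [0.0885 0.     0.0001] turn deg [ 0.   -0.   -0.05] w 0.0156 F [ 0.1 -0.5 -0.4]
```

```bash
for i in 1 2; do python3 -m pendant '[[[-0.001,0,0],[0,0,0],0.005],[[-0.001,0,0],[0,0,0],0.005]]' | grep -E "force|clock"
python3 -c "
from st import *
to([.4587,.197,.0376],13.9)"; done
python3 -c "
from st import *
for n,(a,b,c,e) in {'scene':(190,260,340,420)}.items():
  im,d=arm.get_image(n); np.save(f'{n}6d.npy',d); im=im[a:b,c:e]; cv2.imwrite(f'pics/{n}7.png',cv2.resize(np.clip(1.6*im[:,:,::-1],0,255).astype(np.uint8),None,fx=7,fy=7,interpolation=cv2.INTER_CUBIC))
"
```

```text
clock: 13.7
force: [-0.2, -1.0, -0.7]
t 13.70 pos [0.5465 0.2187 0.0378] shift(cur axes) [ 0.0905 -0.0001  0.0002] shift(target axes) [0.0905 0.     0.0002] turn deg [ 0.   -0.   -0.05] w 0.0158 F [-0.2 -1.  -0.7]
clock: 13.95
force: [-0.8, -0.1, -0.1]
t 13.95 pos [0.5484 0.2192 0.0377] shift(cur axes) [ 0.0924 -0.0001  0.0002] shift(target axes) [0.0924 0.     0.0001] turn deg [ 0.   -0.01 -0.05] w 0.0155 F [-0.8 -0.1 -0.1]
```

View pics/scene7.png

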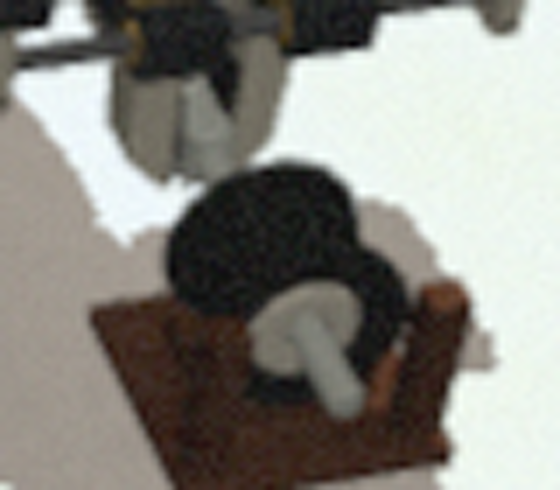

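```bash
for i in 1 2; do python3 -m pendant '[[[-0.001,0,0],[0,0,0],0.005],[[-0.0005,0,0],[0,0,0],0.005]]' | grep -E "force|clock"
python3 -c "
from st import *
to([.4587,.197,.0376],13.9)"; done
```

```text
clock: 14.25
force: [-2.2, -0.4, -0.2]
t 14.25 pos [0.5497 0.2195 0.0377] shift(cur axes) [ 0.0938 -0.0001  0.0001] shift(target axes) [0.0938 0.     0.0001] turn deg [ 0.   -0.02 -0.05] w 0.0156 F [-2.2 -0.4 -0.2]
clock: 14.5
force: [-1.9, -1.0, -0.5]
t 14.50 pos [0.5514 0.2199 0.0377] shift(cur axes) [ 0.0955 -0.0001  0.0001] shift(target axes) [0.0955 0.     0.0001] turn deg [ 0.    0.   -0.06] w 0.016 F [-1.9 -1.  -0.5]
```

```bash
for i in 1 2; do python3 -m pendant '[[[-0.0008,0,0],[0,0,0],0.005],[[0,0,0],[0,0,0],0.005]]' | grep -E "force|clock"
python3 -c "
from st import *
to([.4587,.197,.0376],13.9)"; done
python3 -c "
from st import *
for n,(a,b,c,e) in {'scene':(190,260,340,420)}.items():
  im,d=arm.get_image(n); np.save(f'{n}6d.npy',d); np.save(f'{n}8.npy',im);im=im[a:b,c:e]; cv2.imwrite(f'pics/{n}8.png',cv2.resize(np.clip(1.6*im[:,:,::-1],0,255).astype(np.uint8),None,fx=7,fy=7,interpolation=cv2.INTER_CUBIC))
s,p,M=pose(); ax=-M[:,0]; y=M[:,1]; W=cloud('scene',d)-p; l=W@ax;t=W@y;z=W[...,2]
k=(abs(t)<.03)&(l>.09)&(l<.11)&(z>-.01)&(z<.05)&(np.load('scene8.npy').min(-1)>45); print(np.round(np.percentile(l[k],[5,25,50,75,95]),4)); k=(abs(t)<.03)&(l>.105)&(l<.14)&(z>.005)&(z<.05); print(l[k].max())
"
```

```text
clock: 14.75
force: [-3.2, -0.1, 0.2]
t 14.75 pos [0.5517 0.2199 0.0376] shift(cur axes) [0.0958 0.     0.0001] shift(target axes) [ 0.0958  0.0001 -0.    ] turn deg [-0.01 -0.05 -0.05] w 0.0157 F [-3.2 -0.1  0.2]
clock: 15.0
force: [-5.5, -2.4, 2.4]
t 15.00 pos [0.5518 0.2199 0.0374] shift(cur axes) [0.0959 0.     0.0001] shift(target axes) [ 0.0959  0.0001 -0.0002] turn deg [-0.01 -0.12 -0.04] w 0.0155 F [-5.5 -2.4  2.4]
[0.0922 0.0956 0.0967 0.0978 0.1063]
0.1300822146048535
```

View pics/scene8.png

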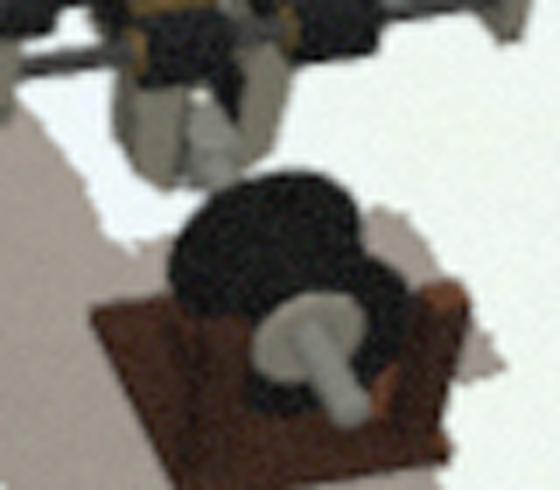

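```bash
python3 -m pendant '[[[0.001,0,0],[0,0,0],0.005],[[0,0,0],[0,0,0],0.005],[[0,0,-0.003],[0,0,0],0.005],[[0,0,-0.003],[0,0,0],0.005],[[0,0,-0.003],[0,0,0],0.005]]' 55
python3 -c "
from st import *
to([.4587,.197,.0376],13.9)
im,d=arm.get_image('scene'); im=im[180:260,340:420]; cv2.imwrite('pics/s9.png',cv2.resize(np.clip(1.6*im[:,:,::-1],0,255).astype(np.uint8),None,fx=7,fy=7,interpolation=cv2.INTER_CUBIC))"
```

```text
clock: 15.68
position: [0.5517, 0.22, 0.0468]
ee_rot: [0.379, -3.118, 0.0]
force: [-2.5, -0.5, -3.2]
width: 0.166
t 15.68 pos [0.5517 0.22   0.0468] shift(cur axes) [ 0.0958 -0.      0.0092] shift(target axes) [0.0958 0.0001 0.0092] turn deg [-0.   -0.03 -0.06] w 0.0152 F [-2.5 -0.5 -3.2]
```

View pics/s9.png

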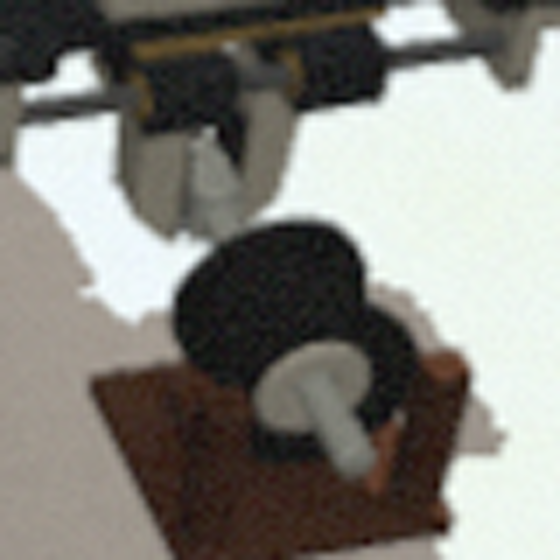

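```bash
python3 -m pendant '[[[0.0012,0,-0.003],[0,0,0],0.005],[[0,0,-0.005],[0,0,0],0.005],[[0,0,-0.008],[0,0,0],0.005],[[0,0,-0.01],[0,0,0],0.005],[[0,0,-0.012],[0,0,0],0.005],[[0,0,-0.015],[0,0,0],0.005],[[0,0,-0.015],[0,0,0],0.005],[[0,0,-0.015],[0,0,0],0.005],[[0,0,-0.013],[0,0,0],0.005],[[0,0,-0.01],[0,0,0],0.005]]'
python3 -m pendant '[[[0,0,0],[0,0,0],0.005],[[0,0,0],[0,0,0],0.005],[[0,0,0],[0,0,0],0.005]]'
python3 -c "
from st import *
to([.4587,.197,.0376],13.9)
im,d=arm.get_image('scene'); np.save('s10d.npy',d);np.save('s10.npy',im); im=im[120:250,310:430]; cv2.imwrite('pics/s10.png',cv2.resize(np.clip(1.6*im[:,:,::-1],0,255).astype(np.uint8),None,fx=4.6,fy=4.6,interpolation=cv2.INTER_CUBIC))
s,p,M=pose(); ax=-M[:,0]; y=M[:,1]; W=cloud('scene',d)-p; l=W@ax;t=W@y;z=W[...,2]
for a in np.arange(.1,.13,.01):
    k=(l>=a)&(l<a+.01)&(abs(t)<.02)&(z>.00)&(z<.04); print(a,k.sum(),np.median(t[k]),np.percentile(z[k],90),l[k].max() if k.any() else 0)
"
```

```text
clock: 16.98
position: [0.5509, 0.2198, 0.1537]
ee_rot: [-0.379, 3.118, 0.0]
force: [0.5, 0.5, -1.7]
width: 0.169
clock: 17.35
position: [0.5504, 0.2196, 0.1521]
ee_rot: [0.379, -3.118, 0.001]
force: [-0.8, 1.1, -1.3]
width: 0.173
t 17.35 pos [0.5504 0.2196 0.1521] shift(cur axes) [0.0943 0.     0.1146] shift(target axes) [9.440e-02 1.000e-04 1.145e-01] turn deg [-0.01 -0.06 -0.05] w 0.0159 F [-0.8  1.1 -1.3]
0.1 26 -0.005519075200463224 0.02358913602579918 0.10979742589659111
0.11 24 -0.006238379948029742 0.023441140726119067 0.11974671376518722
0.12 38 -0.003916794385960694 0.022944875949458765 0.1295580417026342
```

View pics/s10.png

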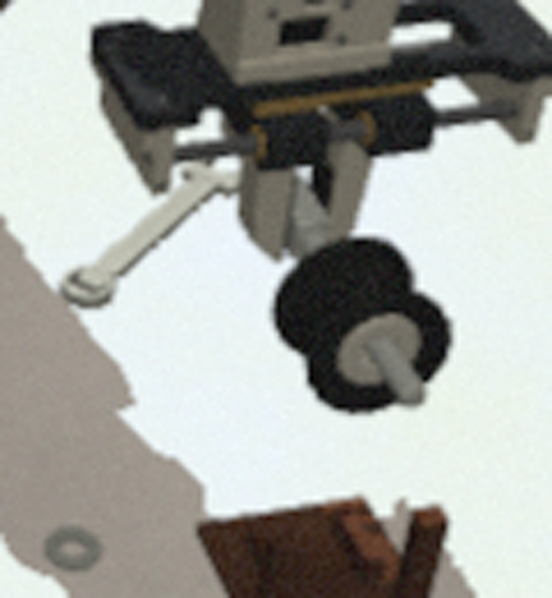

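```bash
python3 -m pendant '[[[0,0,0],[0,0,3],0.005],[[0,0,0],[0,0,3.5],0.005],[[0,0,0],[0,0,3.5],0.005],[[0,0,0],[0,0,2.5],0.005],[[0.002,-0.01,0],[0,0,0],0.005],[[0.002,-0.02,0],[0,0,0],0.005],[[0.002,-0.025,0],[0,0,0],0.005],[[0.002,-0.025,0],[0,0,0],0.005],[[0.002,-0.025,0],[0,0,0],0.005],[[0.002,-0.025,0],[0,0,0],0.005]]'
python3 -m pendant '[[[0.002,-0.025,0],[0,0,0],0.005],[[0.002,-0.025,0],[0,0,0],0.005],[[0.002,-0.022,0],[0,0,0],0.005],[[0.0015,-0.016,0],[0,0,0],0.005],[[0,-0.009,0],[0,0,0],0.005],[[0,-0.003,0],[0,0,0],0.005],[[0,0,0],[0,0,0],0.005],[[0,0,0],[0,0,0],0.005]]'
cat > lk.py <<'E'
from st import *
import sys
tag=sys.argv[1]
to([.5365,-.011,.0456],1.4)
s,p,M=pose(); ax=-M[:,0]; y=M[:,1]
for n,(a,b,c,e) in {'top':(150,250,220,320),'scene':(150,270,210,330)}.items():
    im,d=arm.get_image(n); np.save(f'{n}_{tag}.npy',im); np.save(f'{n}d_{tag}.npy',d)
    cv2.imwrite(f'pics/{n}_{tag}.png',cv2.resize(np.clip(1.6*im[a:b,c:e,::-1],0,255).astype(np.uint8),None,fx=5,fy=5,interpolation=cv2.INTER_CUBIC))
    W=cloud(n,d)-p; l=W@ax;t=W@y;z=W[...,2]
    for q in np.arange(.1,.13,.01):
        k=(l>=q)&(l<q+.01)&(abs(t)<.014)&(z>.005)&(z<.04)
        if k.sum()>3: print(n,round(q,3),k.sum(),'t mid %.4f z90 %.4f lmax %.4f'%(np.percentile(t[k],[4,96]).mean(),np.percentile(z[k],90),l[k].max()))
E
python3 lk.py 11
```

```text
clock: 18.65
position: [0.5414, 0.0867, 0.1528]
ee_rot: [0.036, -3.141, 0.001]
force: [0.3, 0.3, -1.3]
width: 0.171
clock: 19.65
position: [0.5367, -0.0098, 0.1527]
ee_rot: [0.039, -3.141, -0.001]
force: [-0.7, 0.4, -1.2]
width: 0.163
t 19.65 pos [ 0.5367 -0.0098  0.1527] shift(cur axes) [ 0.0003 -0.0012  0.1071] shift(target axes) [ 0.0003 -0.0012  0.1071] turn deg [ 0.02 -0.    0.02] w 0.015 F [-0.7  0.4 -1.2]
scene 0.1 20 t mid -0.0026 z90 0.0243 lmax 0.1096
scene 0.11 20 t mid -0.0023 z90 0.0237 lmax 0.1187
scene 0.12 33 t mid -0.0022 z90 0.0235 lmax 0.1298
```

View pics/scene_11.png

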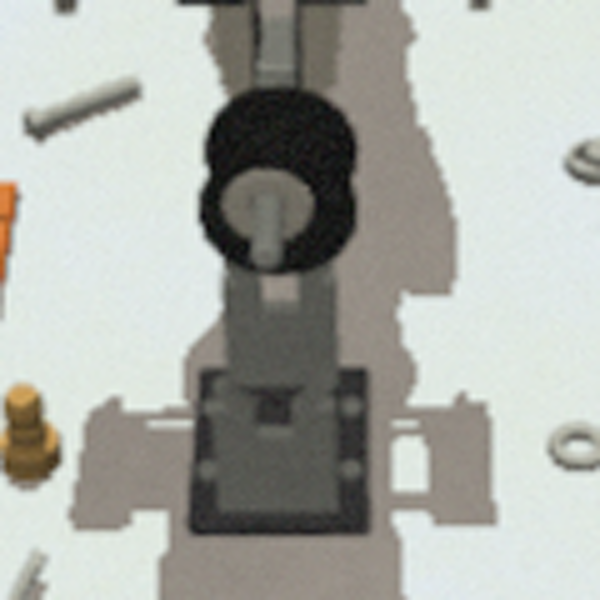

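View pics/top_11.png

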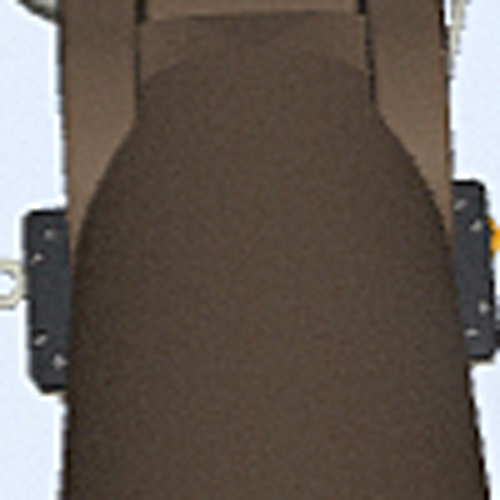

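```bash
python3 -m pendant '[[[0,-0.0014,0.005],[0,-0.7,0],0.005],[[0,0,0.012],[0,0,0],0.005],[[0,0,0.015],[0,0,0],0.005],[[0,0,0.015],[0,0,0],0.005],[[0,0,0.012],[0,0,0],0.005],[[0,0,0.008],[0,0,0],0.005],[[0,0,0],[0,0,0],0.005],[[0,0,0],[0,0,0],0.005]]'
python3 lk.py 12
```

```text
clock: 20.75
position: [0.5378, -0.0121, 0.086]
ee_rot: [-0.037, 3.129, 0.0]
force: [-0.1, 0.5, -0.1]
width: 0.167
t 20.75 pos [ 0.5378 -0.0121  0.086 ] shift(cur axes) [0.0018 0.0011 0.0404] shift(target axes) [0.0013 0.0011 0.0404] turn deg [ 0.    0.73 -0.06] w 0.0153 F [-0.1  0.5 -0.1]
scene 0.1 18 t mid -0.0026 z90 0.0255 lmax 0.1097
scene 0.11 20 t mid -0.0023 z90 0.0254 lmax 0.1197
scene 0.12 33 t mid -0.0020 z90 0.0252 lmax 0.1300
```

View pics/scene_12.png

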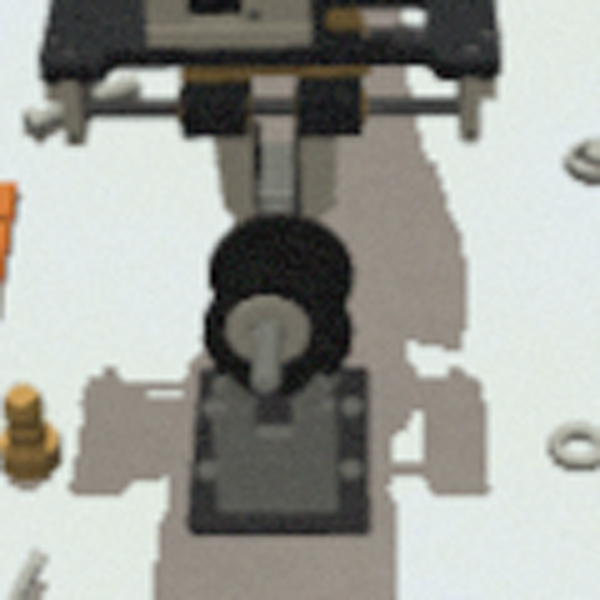

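```bash
python3 - <<'E'
from st import *
im=np.load('scene_12.npy').mean(-1)
np.set_printoptions(linewidth=220)
print(im[222:242,250:282].astype(int))
s,p,M=pose(); ax=-M[:,0]; y=M[:,1]
for dy in (0,-.0024): print('shaft tip axis proj',proj('scene',p+ax*.13-M[:,2]*.0164+y*dy),proj('scene',p+ax*.11-M[:,2]*.0164+y*dy))
F=np.array([.6070,-.012]); a=np.radians(1.4); fx=np.array([np.cos(a),np.sin(a)]); fy=np.array([-fx[1],fx[0]])
for l in (-.04,.04):
    for w in (-.008,0,.008): print(l,w,np.round(proj('scene',np.array([*(F+(l+.004)*fx+w*fy),.056])),1), 'top',np.round(proj('scene',np.array([*(F+l*fx+w*fy),.086])),1))
for sx,sy in ((.05,.04),(.05,-.04),(-.05,.04),(-.05,-.04)): print('base',sx,sy,np.round(proj('scene',np.array([*(F+sx*fx+sy*fy),.01])),1))
E
python3 - <<'E'
import numpy as np
np.set_printoptions(linewidth=250)
im=np.load('scene_12.npy').mean(-1)
print(im[250:262,242:290].astype(int))
E
```

```text
[[87 84 61 22 10 12 17 12 19 28 51 69 73 74 71 60 46 38 23 19 15 18 12 14 12 16 11 16 44 74 85 88]
 [71 65 52 21 15 17 11 12 12 11 48 69 75 74 70 57 34 18 15 12 12 15 15 12 17 21 11 16 38 53 61 59]
 [47 40 35 26 17 26 18 16 17 16 49 70 76 74 71 59 33 18 15 15 11 16 16 30 28 15 22 30 31 31 31 30]
 [37 30 36 46 51 46 31 17 14 20 52 70 68 70 67 56 29 14 10 15 21 14 34 48 51 42 43 44 36 33 27 28]
 [40 29 43 58 60 51 44 31 15 17 48 63 62 64 64 54 30 10 17 10 19 28 44 53 57 53 49 43 32 28 33 33]
 [36 30 47 58 56 52 49 45 34 22 40 53 61 62 55 39 17 17 11 18 25 45 51 51 52 57 46 35 29 30 31 28]
 [33 31 42 53 54 52 48 49 47 38 32 40 48 46 37 26 18 13 25 34 43 53 53 52 53 50 41 31 29 29 26 29]
 [37 40 49 52 51 54 52 51 49 47 45 38 32 35 29 28 26 32 38 49 54 53 52 54 54 52 48 35 35 45 49 44]
 [45 55 59 60 57 55 54 54 51 51 51 42 31 32 31 29 32 35 47 54 53 51 51 50 57 61 56 41 48 61 61 56]
 [52 63 64 63 64 58 52 53 54 54 48 36 29 32 26 28 32 30 46 55 54 53 54 57 58 63 55 42 51 63 63 61]
 [42 56 58 57 58 55 54 52 55 53 48 37 35 27 32 30 29 34 44 55 55 53 54 56 54 54 51 39 43 57 56 51]
 [36 43 51 
[... 3048 characters left out ...]
6  89  90  90  90  90  89  90  91  90  89  90  90  89  90  89  92  90  90  88  90  91  91  89  90  91  88  88 119]
 [ 88  87  88  87  88  89  87  88  87  87  88  89  86  89  89  87  88  87  90  89  89  89  88  89  89  88  89  90  91  89  89  90  90  90  89  89  89  91  89  88  89  90  89  91  90  91  90 119]
 [ 88  89  87  87  88  88  88  88  88  87  89  89  88  88  87  88  88  88  89  89  90  89  89  90  90  88  89  88  90  89  90  91  91  92  92  89  91  89  90  89  89  90  89  91  90  88  91 120]
 [ 89  87  86  88  88  89  87  87  88  87  87  87  89  89  88  88  90  89  89  87  87  87  88  86  89  89  89  87  91  88  88  89  91  89  91  90  91  90  89  90  91  90  89  91  89  90  92 121]]
```

```bash
python3 -m pendant '[[[0.001,0.0012,0.002],[0,0,0],0.005],[[0,0,0.006],[0,0,0],0.005],[[0,0,0.006],[0,0,0],0.005],[[0,0,0.006],[0,0,0],0.005],[[0,0,0.006],[0,0,0],0.005],[[0,0,0.004],[0,0,0],0.005],[[0,0,0],[0,0,0],0.005]]'
python3 lk.py 13
```

```text
clock: 21.72
position: [0.5366, -0.0108, 0.0554]
ee_rot: [-0.037, 3.13, 0.0]
force: [0.7, -1.3, -1.1]
width: 0.174
t 21.73 pos [ 0.5366 -0.0108  0.0554] shift(cur axes) [ 0.0002 -0.0002  0.0097] shift(target axes) [ 0.0001 -0.0002  0.0098] turn deg [-0.    0.66 -0.05] w 0.016 F [ 0.7 -1.3 -1.1]
scene 0.1 27 t mid 0.0001 z90 0.0261 lmax 0.1100
scene 0.11 61 t mid 0.0003 z90 0.0251 lmax 0.1192
scene 0.12 31 t mid -0.0023 z90 0.0254 lmax 0.1300
```

View pics/scene_13.png

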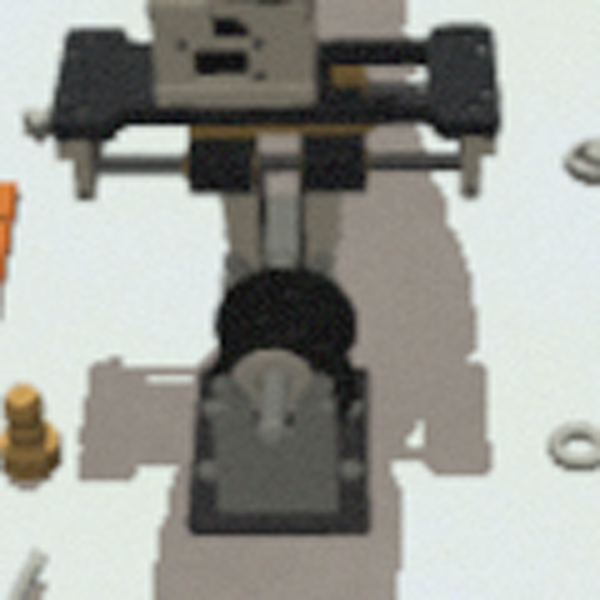

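```bash
python3 -m pendant '[[[0,0,0.002],[0,0,0],0.005],[[0,0,0.002],[0,0,0],0.005],[[0,0,0.002],[0,0,0],0.005],[[0,0,0.001],[0,0,0],0.005],[[0,0,0],[0,0,0],0.005]]' | grep -E "pos|force"
python3 -m pendant '[[[0,0,0.001],[0,0,0],0.005],[[0,0,0],[0,0,0],0.005]]'| grep -E "pos|force"
python3 lk.py 14
```

```text
position: [0.5369, -0.0109, 0.0486]
force: [-1.3, 0.2, -2.1]
position: [0.5369, -0.0108, 0.0477]
force: [0.7, -0.1, -1.2]
t 22.70 pos [ 0.5369 -0.0108  0.0477] shift(cur axes) [ 0.0004 -0.0002  0.0021] shift(target axes) [ 0.0004 -0.0002  0.0021] turn deg [ 0.    0.7  -0.05] w 0.0156 F [ 0.7 -0.1 -1.2]
scene 0.1 27 t mid 0.0001 z90 0.0300 lmax 0.1096
scene 0.11 79 t mid 0.0000 z90 0.0286 lmax 0.1200
scene 0.12 28 t mid -0.0027 z90 0.0250 lmax 0.1296
```

View pics/scene_14.png

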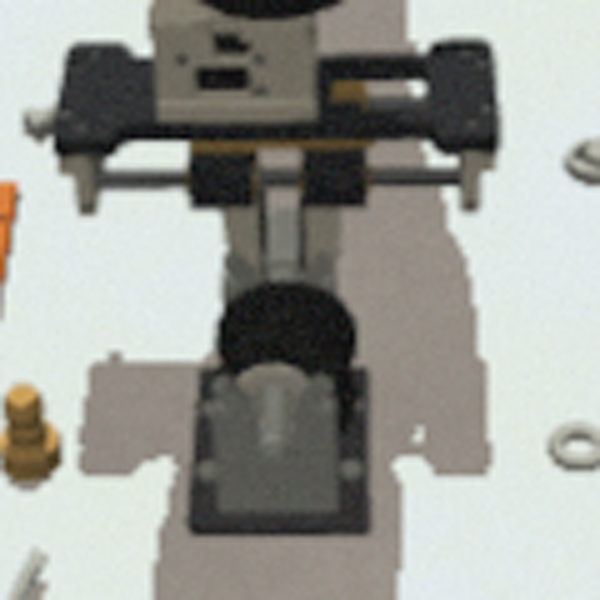

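Good; continue 0.7 mm at a time until contact.

```bash
for i in 1 2 3; do python3 -m pendant '[[[0,0,0.0007],[0,0,0],0.005],[[0,0,0],[0,0,0],0.005]]'| grep -E "pos|force"; done
```

```text
position: [0.5369, -0.0108, 0.047]
force: [-0.1, -0.4, -0.7]
position: [0.5369, -0.0108, 0.0463]
force: [0.9, -0.1, -1.2]
position: [0.5369, -0.0108, 0.0456]
force: [-0.0, -0.4, -1.4]
```

```bash
for i in 1 2 3; do python3 -m pendant '[[[0,0,0.0005],[0,0,0],0.005],[[0,0,0],[0,0,0],0.005]]'| grep -E "pos|force"; done
```

```text
position: [0.537, -0.0109, 0.0452]
force: [-1.1, -0.4, -0.5]
position: [0.537, -0.0108, 0.0449]
force: [-2.5, 1.2, 4.5]
position: [0.537, -0.0108, 0.0447]
force: [-4.4, -0.8, 9.5]
```

```bash
python3 -m pendant '[[[0,0,-0.0006],[0,0,0],0.005],[[0,0,0],[0,0,0],0.005]]'| grep -E "pos|force"
python3 -m pendant '[[[0,0,0],[0,0,0],0.018],[[0,0,0],[0,0,0],0.022],[[0,0,0],[0,0,0],0.03],[[0,0,0],[0,0,0],0.036],[[0,0,0],[0,0,0],0.036]]'
python3 lk.py 15
```

```text
position: [0.537, -0.0108, 0.0449]
force: [-2.1, -1.1, 5.4]
clock: 25.18
position: [0.537, -0.0108, 0.0447]
ee_rot: [-0.037, 3.129, 0.0]
force: [-0.0, 1.1, 0.8]
width: 0.386
t 25.18 pos [ 0.537  -0.0108  0.0447] shift(cur axes) [ 0.0004 -0.0002 -0.0009] shift(target axes) [ 0.0005 -0.0002 -0.0009] turn deg [ 0.    0.7  -0.05] w 0.0355 F [-0.   1.1  0.8]
scene 0.1 33 t mid -0.0002 z90 0.0307 lmax 0.1099
scene 0.11 80 t mid 0.0001 z90 0.0313 lmax 0.1189
scene 0.12 31 t mid -0.0016 z90 0.0254 lmax 0.1297
```

View pics/scene_15.png

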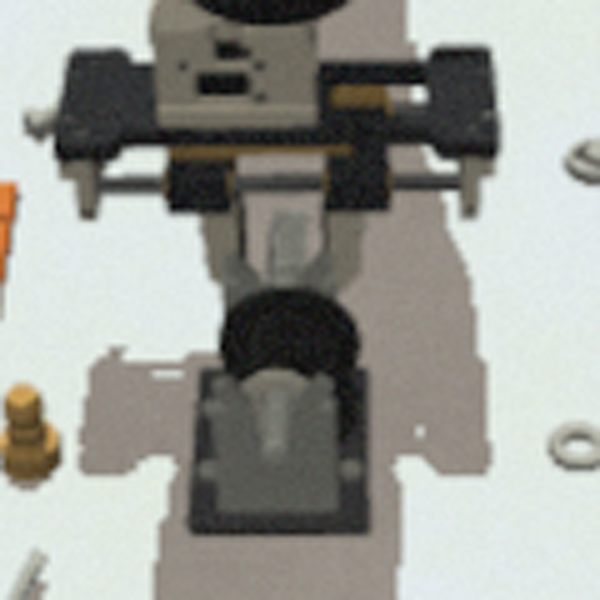

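```bash
python3 -m pendant '[[[0,0,-0.01],[0,0,0],0.036],[[0,0,-0.02],[0,0,0],0.036],[[0,0,-0.03],[0,0,0],0.036],[[0,0,-0.04],[0,0,0],0.036],[[0,0,-0.04],[0,0,0],0.036],[[0.01,0.04,-0.02],[0,0,0],0.036],[[0.01,0.05,0],[0,0,0],0.036],[[0.01,0.05,0],[0,0,0],0.036],[[0.01,0.05,0],[0,0,0],0.036],[[0.01,0.05,0],[0,0,0],0.036]]'
python3 -m pendant '[[[0.01,0.05,0],[0,0,0],0.036],[[0,0.04,0],[0,0,0],0.036],[[0,0,0],[0,0,0],0.036],[[0,0,0],[0,0,0],0.036]]'
python3 lk.py 16
```

```text
clock: 26.52
position: [0.4789, 0.2293, 0.205]
ee_rot: [-0.036, 3.128, 0.001]
force: [0.5, -0.5, -0.3]
width: 0.392
clock: 27.02
position: [0.4674, 0.3167, 0.2043]
ee_rot: [-0.036, 3.129, -0.001]
force: [-0.5, -0.2, 0.4]
width: 0.392
t 27.02 pos [0.4674 0.3167 0.2043] shift(cur axes) [-0.0595 -0.3291  0.1596] shift(target axes) [-0.061  -0.3293  0.1587] turn deg [-0.04  0.72 -0.08] w 0.036 F [-0.5 -0.2  0.4]
```

View pics/scene_16.png

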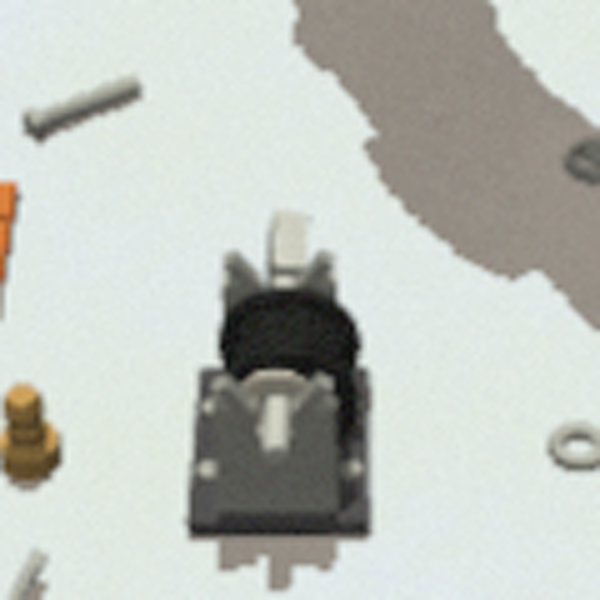

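View pics/top_16.png

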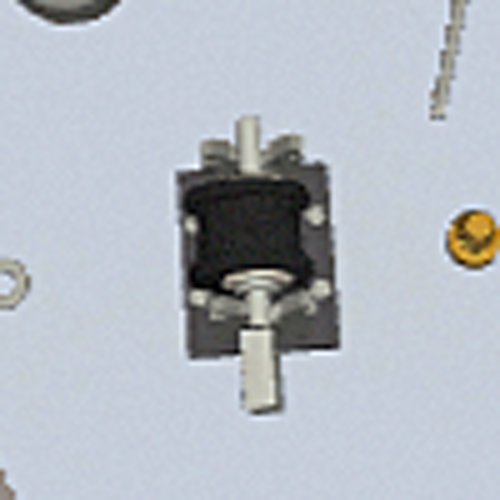

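Run:
```python
from st import *
a=np.radians(1.3); fx=np.array([np.cos(a),np.sin(a),0]); fy=np.array([-fx[1],fx[0],0])
old=np.load('top_16.npy').astype(int)
for n in ('top','scene'):
    im,d=arm.get_image(n); W=cloud(n,d); F=np.array([.6065,-.011,0]); l=(W-F)@fx; t=(W-F)@fy; z=W[...,2]
    k=(abs(t)<.014)&(z>.045)&(z<.078)&(abs(l)<.12); print(n,'l range',np.percentile(l[k],[0.5,99.5]))
    for q in (-.085,-.065,.048):
        m=k&(l>q)&(l<q+.012); print('  ',q,m.sum(),'t mid %.4f z90 %.4f'%(np.percentile(t[m],[4,96]).mean(),np.percentile(z[m],90)))
    b=(im.max(-1)<45)&(abs(t)<.045)&(abs(l)<.036)&(z>.04); print('roller l',np.percentile(l[b],[1,99]),'t',np.percentile(t[b],[1,99]),'zmax',np.percentile(z[b],99))
    if n=='top': print('diff',abs(im.astype(int)-old)[150:250,220:320].mean())
print(arm.observe()['clock'])
```

```text
top l range [-0.09038479  0.05748947]
   -0.085 35 t mid 0.0047 z90 0.0756
   -0.065 37 t mid 0.0039 z90 0.0748
   0.048 21 t mid 0.0024 z90 0.0715
roller l [-0.02269786  0.03561559] t [-0.0243689  0.0353037] zmax 0.08806857129665435
diff 1.2617333333333334
scene l range [-0.08878107  0.06017692]
   -0.085 23 t mid 0.0022 z90 0.0758
   -0.065 27 t mid 0.0028 z90 0.0748
   0.048 31 t mid 0.0002 z90 0.0696
roller l [-0.01949399  0.02616313] t [-0.02466019  0.03339302] zmax 0.08720755219431733
27.225
```

Run:
```python
from st import *
im=np.load('top_16.npy'); cv2.imwrite('pics/z1.png',cv2.resize(np.clip(1.4*im[168:235,250:295,::-1],0,255).astype(np.uint8),None,fx=11,fy=8.9,interpolation=cv2.INTER_CUBIC))
im=np.load('scene_16.npy'); cv2.imwrite('pics/z2.png',cv2.resize(np.clip(1.4*im[185:260,245:290,::-1],0,255).astype(np.uint8),None,fx=8,fy=8,interpolation=cv2.INTER_CUBIC))
```

```text
(no output)
```

View pics/z1.png

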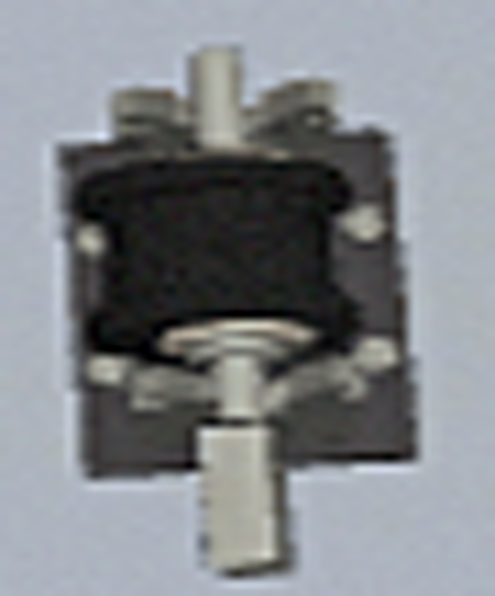

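View pics/z2.png

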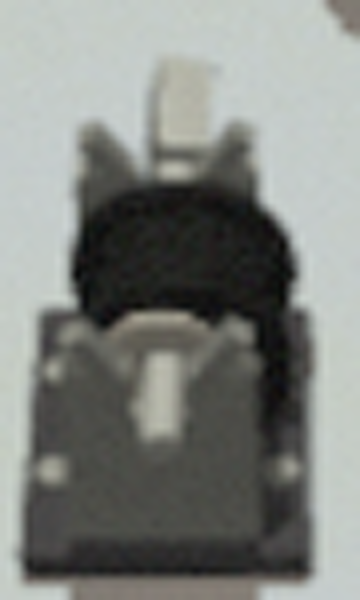

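```bash
python3 -c "
from cell import arm
print(arm.sign_off(), arm.observe()['clock'])"
```

```text
the job is handed in; nothing more can be done
the job is handed in; nothing more can be done
```

The job is done and handed in at about 27 s of the 72 s allowed; sign-off reports no verdict.

**What I did**
- I gripped the axle by its handle and lifted it off the rest.
- The pictures put the bore about 127° round from level, so I lined the axle up on that. It went in first time without feeling round the half circle.
- I pushed until the collar was home and the roller met the cradle's stop posts, at about 6 N.
- I then lifted the roller on the axle, laid the axle into both slots of the grey steel fork (about 10 N at most), let go and moved the arm well clear.

**Last checks** (pictures and depth, good to about 2 mm)
- **Axle height and position:** both ends sit in their slots about 1 mm above seat height, with the journal within about 1 mm of its place lengthwise.
- **Sideways:** the top camera puts the axle about 1.6 mm off the slot's middle at the near cheek and 2 mm at the far one, close to one slot wall but inside the 4 mm limit. A direct depth reading gave about 3 mm at the near end. I put that down to uncertainty in the fork's measured pose, because the slot allows only 2 mm of play.
- **Roller:** it hangs between the cheeks, with its middle about 2–4 mm from the fork's middle, and two pictures in a row showed no movement.
- **Handle:** it turned a few degrees about its axis when released, which should not affect the result.
- **Bystanders:** those in view in the last close-ups looked undisturbed. I did not measure them one by one.

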